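Tip spice tins down the tilting board into the tub and lid it

TASK

Put away the loose spice tins. Lift the scraper off the tilting board and lay its handle in its cradle, stand every loose tin on the flat board and let go, then raise the board by its bar just until the tins start to slide, never steeper than 30 degrees, and hold it still at that angle until they are all in the white tub. Lower the board flat again and snap the red lid fully down onto the tub; knock nothing over.

Things in the scene. Friction and masses are not known exactly. Their poses are not given: they have to be found in the camera images.
- station: dark wooden plinth 140 mm (x) by 420 mm (y), fixed; origin on the slab, z up. It carries a white tub at its -y end and a light-wood tilting board over its +y end. Everything on it lies symmetrically about its y axis. Its yaw varies by about 0.12 rad
- tub_rim (a point): centre of the white tub's open mouth at rim height (95 mm above the slab), axes as the station's. Tub 130 (x) x 150 mm outside, walls 5 mm, inside 75 mm deep, with a slope inside along the board-side wall; fixed. In the middle of its +x and -x walls, 10 mm below the rim, a red spring catch sticks out 5 mm. 10 mm free between tub wall and the board's lower edge
- board (a joint): tilt of the board in rad: 0 = flat on its rests, grows as the bar end rises, stop at 0.9. Soft-close hinge, heavily damped (8 N m s/rad): let go, the board sinks back by itself at about 0.1 rad/s, so it must be held up. Lifting at the bar takes 3 to 7 N at 0.08 rad/s. Tins start to slide at 0.25 to 0.45 rad, differing from run to run
- board_hinge (a point): the board's hinge line, at the board's lower edge (next to the tub), 111 mm above the slab; axes as the station's. The board extends 250 mm to +y from it and turns about +x
- board_deck (a point): centre of the board's smooth upper face, 116 mm above the slab when flat; axes move with the board: y up the slope towards the bar, z out of the face. The face is 244 mm (y) by 118 mm (x) inside a rail 10 mm high along both sides and the bar end; the lower end (-y, to the tub) is open
- board_bar (a point): middle of the dark round steel bar at the board's free end: 14 mm thick, 110 mm long along x, 295 mm from the hinge line, 45 mm beyond the board's end, at the board's mid-thickness (111 mm above the slab when flat); free space around and below it; brackets at x = -50 and +50 mm join it to the board. It can turn between flat fingers
- tin_a: closed twist-cap spice tin, steel with a red cap, upright cylinder 44 mm in diameter and 24 mm high, about 50 to 100 g; origin at the centre of its underside, z up. Either end may be up on the board. May be absent (None). Starts standing on the slab between robot and station
- tin_b: closed twist-cap spice tin, steel with a yellow cap, upright cylinder 44 mm in diameter and 24 mm high, about 50 to 100 g; origin at the centre of its underside, z up. Either end may be up on the board. May be absent (None). Starts standing on the slab between robot and station
- tin_c: closed twist-cap spice tin, steel with a green cap, upright cylinder 44 mm in diameter and 24 mm high, about 50 to 100 g; origin at the centre of its underside, z up. Either end may be up on the board. May be absent (None). Starts standing on the slab between robot and station
- tin_d: closed twist-cap spice tin, steel with a brass cap, upright cylinder 44 mm in diameter and 24 mm high, about 50 to 100 g; origin at the centre of its underside, z up. Either end may be up on the board. May be absent (None). Starts standing on the slab between robot and station
- lid: red lid 147 (x) x 156 mm, 140 g, origin at its centre at lower edge of its two side lips, z up; plate z = 21-26 mm; white grip block on it 16 (x) x 70 (y) mm, z = 26-56 mm. Goes on with its x along the tub's x (either way round); lips (x sides, outside) and two inner ribs (y ends, to z = 11 mm) clear the tub by 2.5-3 mm. Laid on, it stops on the catches 14 mm high; 5-15 N on top snaps it down: origin 21 mm below tub_rim
- scraper: kitchen scraper, 130 g: dark wooden handle 110 x 20 x 18 mm along x and, from x = 50 to 125 mm, a steel blade 60 mm wide, 4 mm thick, underside 1.5 mm up. Origin at the centre of the handle's underside, z up; centre of mass some 24 mm towards the blade. Starts lying on the board, blade towards the bar
- cradle: scraper cradle, fixed: wooden foot 110 x 70 x 12 mm with two steel forks at x = -36 and +36 mm (each 12 mm thick), their prongs flared, up to 66 mm high; origin on the slab, z up, yaw varies
- cradle_seat (a point): where the scraper's origin belongs: 36 mm above the slab midway between the forks, on their saddles; x along the cradle. Slot 32 mm wide for the 20 mm handle, straight for 14 mm above the saddles, then flaring. Handle along x, blade beyond the forks at either end; between the forks 60 mm free length and 24 mm free height under the handle
- ramekin: white ceramic ramekin, 84 mm wide, 45 mm high, bystander; origin under its centre
- jar: amber glass jar, 60 mm wide, 90 mm high, bystander; origin under its centre
Mind the look-alikes: they are no part of the job. Leave any orange look-alike of the tin_a alone.

How it is judged:
By the outcome, as a careful person would: the job done as asked, in the order asked, and still so for the second after the job is handed in, with the robot touching nothing.
Of tin_a, tin_b, tin_c, tin_d only 2 to 4 are there at a start; the rules pass over those that are not, and their reading is None.
At some moment in a run one of tin_a, tin_b, tin_c, tin_d, lid may be knocked a few centimetres aside while the robot is not near it.
Once in a run the grip may slacken for a moment while it holds something.
It also fails if it takes over 210 s, if anything falls off the work surface, if the arm or the gripper's body presses on something with over 40 N, if the wrist force passes 120 N, or if a joint passes its speed limit or range.

ROBOT

A 7-joint arm with a two-finger parallel gripper is mounted at the origin on the work surface. World frame = base frame: x ahead of the robot, y to its left, z up, the work surface at z = 0. Lengths are in m, angles in rad, forces in N, time in s.
With the tool pointing down it reaches from about 0.35 to 0.9 m from the base axis. Payload 8.1 kg.
Tool frame: the origin (TCP) lies between the finger pads; the fingertips stand 22 mm ahead of it and the grasp point (between the pads) lies 3 mm ahead of it; y points along the fingers, x is the direction in which the jaws open and shut, and the axes are right-handed (so a half turn about y gives the same grasp; the last joint's range is limited). The gripper opens to 85 mm and grips with 20 to 120 N. Pads are 22 mm wide; open, the fingers measure 114 mm over their backs; the gripper's body (76 mm by 85 mm) begins 54 mm behind the grasp point. The pads swing forward as they close: fully open they stand 13 mm farther back than shut.
Start: joints at [1.206, 0.434, 0.025, 1.573, -0.012, 1.134, -0.075], TCP at [0.162, -0.604, 0.253] pointing down, gripper open.
Joint ranges: [-2.62, 2.62], [-0.44, 2.09], [-1.27, 1.32], [0.08, 2.57], [-1.32, 4.46], [0.12, 2], [-2.74, 2.74]. Speed limits (rad/s): [2.22, 2.22, 3.01, 3.01, 3.14, 3.14, 3.14].

INTERFACE

Orientations are given as a unit quaternion [w, x, y, z].
In Python, from workcell import robot, eyes gives the robot as it stands.
- The arm moves only by the tool jog_arm, never from a script. Its argument "targets" is text: rows parted by semicolons, each of 7 numbers parted by spaces: the shift along the tool's x, y, z normalised to -1 to 1, where 1 is 0.03 m, then the turn, a rotation vector about the tool's x, y, z normalised to -1 to 1, where 1 is 10 degrees, then the opening, from 0 (shut) to 1 (fully open). A call has 1 to 5 rows; each row shifts and turns the commanded pose from where the row before left it, along the tool's axes as they then stand; what a row does not reach is not made up. A row lasts 1/8 s, in which the tool goes at most 62.5 mm and 10.7 degrees, less where a joint would pass 70% of its speed; a pose out of reach is approached as far as the arm can. A call with a number of a shift or a turn outside -1 to 1 is refused whole. A call with a gripper value outside its range is refused whole. The fingers move at their own pace and stop on an object; "force" is the grip in N (left out, the last holds). Time passes only in rows, so rows that do not move let the fingers close. It gives the time, the measured TCP pose, the force and the opening at its end, in the units of the state.
- robot.get_state(): the state, without advancing time (a new reading comes with each control period).
- eyes.snapshot(name): name is "side" or "top" or "wrist"; returns a dict with "img" (480x640x3 uint8, blue, green, red), "mtx" (3x3 intrinsics, pixels), "view" (4x4, takes a point from world to camera coordinates). Camera axes: x right, y up, looking along -z (the intrinsics and any distortion apply to the point x, -y, -z); pixel columns grow to the right and rows downward; lengths in m; the calibration is good to about 2 mm. A picture is of the moment at which its call begins. There is no depth.
- robot.finish_job(): hands the job in, once; it reports no verdict.
Trained networks look in the newest picture that a camera, given by its name, has taken for a name from the list of things; names that differ only in an ending like _2 or _b are one class to them, and where a whole thing is asked for, a point or a joint stands for the part that bears it (a point fixed in the world has none). Each returns a list of dicts, best first, with "confidence" (0 to 1); they miss things now and then, are a little off and sometimes report something else, mostly with a low value. They report only what shows in the picture. A call takes as long as a camera call. They do not tell look-alikes from the thing itself.
- eyes.masks_of(camera, thing): "region" (480x640 bool, what is visible of it) and "rect" ([left, top, width, height] in pixels, round what is visible of it).
The state is a dict: "t": time; "qpos": joint angles; "joint_velocities": joint speeds; "joint_efforts": joint torques, N m; "ee_pos": TCP position; "ee_rot": TCP orientation; "ft_force": force on the tool from outside, world axes, zero at the start; "wrist_torque": the same for the moment, N m; "gripper_width": opening from 0.0 (shut) to 1.0 (fully open).
Only numpy, scipy, OpenCV 4.12 (cv2) and the standard library are available. Lean on these libraries where they do the work, as an engineer would, in place of code of your own. Each camera call takes 0.05 s, during which the arm holds its last target.

## Working session

There is one attempt and no reset: what is moved stays moved. The work goes in short steps, Python scripts to look and compute and a tool call to move; the robot and the scene stay as the last step left them, time stands still between calls to the robot, and variables do not carry over. Pictures are saved under pics/ and viewed, and the job is handed in when it is done.

Besides the shell and the picture viewer there is one more tool, called after "Request:" as name(argument=value, ...), one argument or row to a line, values as JSON. jog_arm: Moves the arm, as the interface text tells. Its arguments: {"type":"object","properties":{"targets":{"type":"string"},"force":{"type":"number"}},"required":["targets"]}

```bash
ls; mkdir -p pics
python3 - <<'E'
from workcell import robot, eyes
import cv2
s=robot.get_state();print(s)
for n in ("side","top","wrist"):
    d=eyes.snapshot(n);cv2.imwrite(f"pics/{n}0.png",d["img"]);print(n,d["mtx"].tolist(),d["view"].tolist(),[k for k in d])
E
```

```text
pics
{'t': 0.0, 'qpos': array([ 1.20637577,  0.43520567,  0.02497073,  1.57409372, -0.01161311,
        1.13401498, -0.07506939]), 'joint_velocities': array([-6.83574352e-05,  7.02736789e-04, -1.86939878e-04, -1.84411766e-03,
        1.13900706e-03,  1.23579408e-03, -1.11826396e-03]), 'joint_efforts': array([-4.79134360e-04, -6.70461559e+01,  1.02519616e+00, -3.16213095e+01,
        1.56755315e-02,  1.24135480e-02, -2.24229062e-06]), 'ee_pos': array([ 0.16160476, -0.60325387,  0.25253799]), 'ee_rot': array([ 0.56128248, -0.56067896,  0.4309339 , -0.42999657]), 'ft_force': array([-0.09157944,  0.24477976,  0.22783594]), 'wrist_torque': array([0.00881836, 0.03347456, 0.02877345]), 'gripper_width': 0.9998608057238859}
side [[499.59635805884034, 0.0, 315.7994561456651], [0.0, 499.59635805884034, 240.43119686476277], [0.0, 0.0, 1.0]] [[-0.8118479542064528, -0.5836081344816747, 0.017448341400163454, 0.4133015962104354], [0.3136712246726618, -0.4107480915599013, 0.856093667826279, -0.27178452170866185], [-0.4924563554906666, 0.7004909354493593, 0.516526076098905, -0.9429457430736565], [0.0,
[... 178 characters left out ...]
0.9996473196705519, 0.02145567295519634, -0.032311755931249686], [0.9897796099879969, 0.018529328261509867, 0.14139656164909375, -0.5535207328343575], [-0.14174425307040692, 0.019023676554723735, 0.9897204991571376, -1.0466969571366314], [0.0, 0.0, 0.0, 1.0]] ['img', 'mtx', 'view']
wrist [[385.9473388213614, 0.0, 312.78418033767986], [0.0, 385.9473388213614, 231.3347950806172], [0.0, 0.0, 1.0]] [[0.259969981660475, -0.9656159245911573, -0.0012226248071742342, -0.624873698598325], [0.9266584072922975, 0.24983718314668124, -0.28086576528982143, 0.03704888702080107], [0.2715139127742033, 0.07188371229491791, 0.9597462826584672, -0.37842011736500036], [0.0, 0.0, 0.0, 1.0]] ['img', 'mtx', 'view']
```

View pics/top0.png

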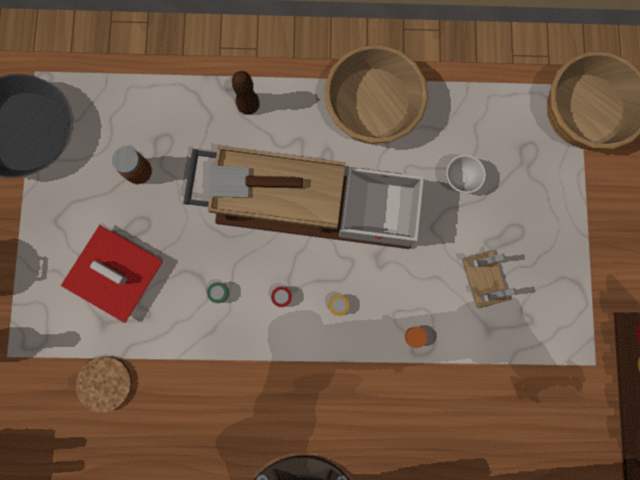

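View pics/side0.png

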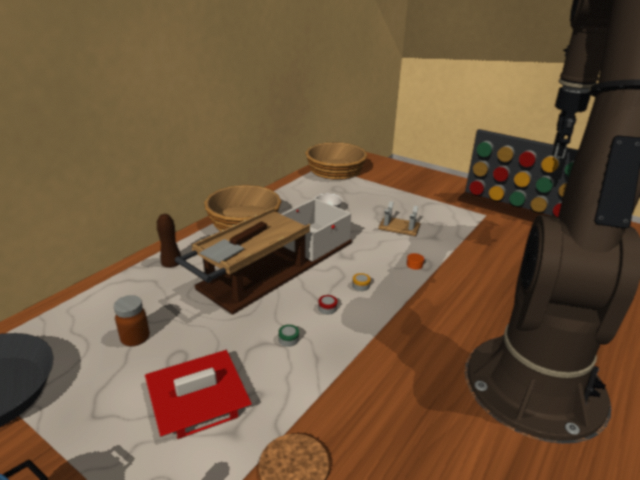

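View pics/wrist0.png

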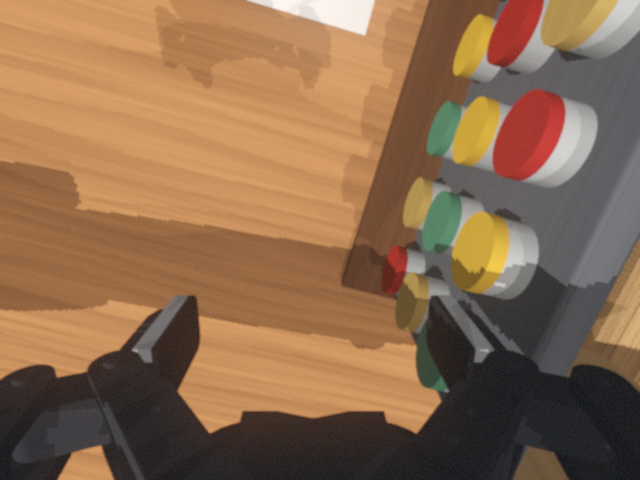

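```bash
cat > h.py <<'E'
from workcell import robot, eyes
import numpy as np, cv2
from scipy.spatial.transform import Rotation as R
from scipy.optimize import minimize
def rq(q): return R.from_quat([q[1],q[2],q[3],q[0]])
def proj(d,P):
    P=np.atleast_2d(P); c=P@d["view"][:3,:3].T+d["view"][:3,3]
    c=c*[1,-1,-1]; p=c@d["mtx"].T; return p[:,:2]/p[:,2:]
def pix(d,uv,z):
    """pixel -> world at height z"""
    uv=np.atleast_2d(uv); v=np.linalg.inv(d["mtx"])@np.c_[uv,np.ones(len(uv))].T
    v=v.T*[1,-1,-1]; Rm=d["view"][:3,:3]; o=-Rm.T@d["view"][:3,3]; w=v@Rm
    return o+w*((z-o[2])/w[:,2])[:,None]
def snap(n,name=None):
    d=eyes.snapshot(n)
    if name: cv2.imwrite(f"pics/{name}.png",d["img"])
    return d
def cyl(r,z0,z1,n=24):
    a=np.linspace(0,2*np.pi,n,endpoint=False); c=np.c_[r*np.cos(a),r*np.sin(a)]
    return np.r_[np.c_[c,np.full(n,z0)],np.c_[c,np.full(n,z1)]]
def box(x0,x1,y0,y1,z0,z1):
    return np.array([[x,y,z] for x in(x0,x1) for y in(y0,y1) for z in(z0,z1)],float)
def place(P,x,y,yaw,z=0):
    c,s=np.cos(yaw),np.sin(yaw); return P@np.array([[c,s,0],[-s,c,0],[0,0,1]])+[x,y,z]
def sil(d,parts,x,y,yaw,z=0,S=4):
    m=np.zeros((480*S,640*S),np.uint8)
    for P in parts:
        h=cv2.convexHull((proj(d,place(P,x,y,yaw,z))*S+S/2-.5).astype(np.float32)).round().astype(np.int32)
        cv2.fillConvexPoly(m,h,1)
    return cv2.resize(m*255,(640,480),interpolation=cv2.INTER_AREA)/255.
def fit(obs,parts,x0,z=0,useyaw=True,iters=200):
    """obs: list of (d,mask)"""
    def f(p):
        yaw=p[2] if useyaw else x0[2]
        e=0
        for d,m in obs:
            s=sil(d,parts,p[0],p[1],yaw,z); e+=1-np.minimum(s,m).sum()/np.maximum(s,m).sum()
        return e/len(obs)
    n=3 if useyaw else 2
    sim=np.array([x0[:n]]+[np.array(x0[:n])+np.eye(3)[i][:n]*[.01,.01,.1][i] for i in range(n)])
    r=minimize(f,x0[:n],method="Nelder-Mead",options=dict(initial_simplex=sim,maxiter=iters,xatol=1e-4,fatol=1e-4))
    return r.x,r.fun
def st():
    s=robot.get_state(); print("t %.2f"%s["t"],"pos",np.round(s["ee_pos"],4),"F",np.round(s["ft_force"],1),"T",np.round(s["wrist_torque"],2),"w %.3f"%s["gripper_width"])
    print(np.round(rq(s["ee_rot"]).as_matrix(),3).tolist()); print("q",np.round(s["qpos"],2)); return s
E
python3 - <<'E'
from h import *
st()
for c in("top","side"):
    d=snap(c)
    for t in ["station","tub_rim","board","board_bar","tin_a","tin_b","tin_c","tin_d","lid","scraper","cradle","ramekin","jar"]:
        for m in eyes.masks_of(c,t)[:5]:
            r=m["region"];ys,xs=np.nonzero(r)
            print(c,t,round(m["confidence"],2),m["rect"],r.sum(),pix(d,[[xs.mean(),ys.mean()]],0.02).round(3).tolist())
E
```

```text
t 0.15 pos [ 0.1616 -0.6034  0.2527] F [1.6 0.1 0.1] T [0.04 0.   0.03] w 0.997
[[0.259, -0.0, 0.966], [-0.966, 0.001, 0.259], [-0.001, -1.0, -0.0]]
q [ 1.21  0.44  0.02  1.57 -0.01  1.13 -0.08]
top station 0.66 [184.1, 144.1, 240.7, 106.0] 14591 [[0.648, -0.023, 0.02]]
top station 0.17 [185.0, 149.5, 160.4, 79.5] 7851 [[0.672, 0.066, 0.02]]
top tub_rim 0.84 [185.6, 148.0, 236.6, 100.7] 14865 [[0.649, -0.021, 0.02]]
top tub_rim 0.6 [183.8, 147.0, 159.8, 83.9] 7799 [[0.672, 0.065, 0.02]]
top board 0.56 [183.6, 143.1, 164.3, 84.8] 7774 [[0.672, 0.066, 0.02]]
top board 0.44 [212.0, 166.6, 89.7, 34.4] 1839 [[0.684, 0.135, 0.02]]
top board_bar 0.67 [184.8, 146.5, 159.0, 82.5] 7651 [[0.672, 0.065, 0.02]]
top tin_a 0.96 [408.6, 324.4, 16.7, 22.7] 356 [[0.364, -0.229, 0.02]]
top tin_a 0.92 [328.2, 293.5, 22.1, 20.1] 330 [[0.426, -0.069, 0.02]]
top tin_a 0.87 [272.0, 287.5, 19.4, 21.0] 341 [[0.44, 0.05, 0.02]]
top tin_a 0.77 [207.2, 282.4, 23.8, 22.1] 394 [[0.447, 0.181, 0.02]]
top tin_b 0.96 [408.6, 324.4, 16.7, 22.7] 356 [[0.364, -0.229, 0.02]]
top tin_b 0.92 [328.2, 293.5, 22.1, 20.1] 330 
[... 2581 characters left out ...]
d 0.79 [403.0, 252.3, 19.5, 19.9] 280 [[0.361, -0.219, 0.02]]
side tin_d 0.62 [279.3, 325.4, 18.1, 23.0] 393 [[0.444, 0.188, 0.02]]
side tin_d 0.55 [353.9, 276.3, 17.5, 15.3] 302 [[0.422, -0.059, 0.02]]
side lid 0.97 [145.1, 348.5, 102.6, 90.9] 6107 [[0.48, 0.406, 0.02]]
side lid 0.41 [378.0, 201.0, 43.5, 36.5] 727 [[0.484, -0.375, 0.02]]
side scraper 0.73 [198.5, 221.5, 72.8, 37.3] 915 [[0.786, -0.005, 0.02]]
side cradle 0.87 [376.2, 200.7, 44.2, 35.2] 694 [[0.485, -0.374, 0.02]]
side ramekin 0.49 [315.9, 191.5, 25.5, 15.3] 233 [[0.728, -0.379, 0.02]]
side ramekin 0.49 [201.6, 220.8, 66.8, 38.6] 934 [[0.786, -0.005, 0.02]]
side jar 0.79 [114.7, 296.1, 36.9, 51.9] 1425 [[0.735, 0.351, 0.02]]
```

Run:
```python
from h import *
d=snap("top");s=snap("side")
cv2.imwrite("pics/ct.png",cv2.resize(d["img"][140:255,175:435],None,fx=3,fy=3,interpolation=cv2.INTER_CUBIC))
cv2.imwrite("pics/cs.png",cv2.resize(s["img"][185:315,160:360],None,fx=4,fy=4,interpolation=cv2.INTER_CUBIC))
T=[cyl(.022,0,.024)]
mt=eyes.masks_of("top","tin_a");ms=eyes.masks_of("side","tin_a")
for n,g in dict(c=(.447,.181),a=(.44,.05),b=(.426,-.069),orange=(.364,-.229)).items():
    o=[]
    for dd,M in((d,mt),(s,ms)):
        for m in M:
            ys,xs=np.nonzero(m["region"]);p=pix(dd,[[xs.mean(),ys.mean()]],.02)[0]
            if np.hypot(p[0]-g[0],p[1]-g[1])<.02: o.append((dd,m["region"]));break
    print(n,[ (fit([q],T,[*g,0],useyaw=False)) for q in o])
LID=[box(-.0735,.0735,-.078,.078,.0,.026),box(-.008,.008,-.035,.035,.026,.056)]
o=[(d,eyes.masks_of("top","lid")[0]["region"]),(s,eyes.masks_of("side","lid")[0]["region"])]
for q in([o[0]],[o[1]],o):
  for y in(-.6,.9): print("lid",fit(q,LID,[.483,.402,y]))
C=[box(-.055,.055,-.035,.035,0,.012)]+[box(x-.006,x+.006,-.03,.03,0,.012) for x in(-.036,.036)]+[box(x-.006,x+.006,sg*.024-.006,sg*.024+.006,.012,.066) for x in(-.036,.036) for sg in(-1,1)]
o=[(d,eyes.masks_of("top","cradle")[0]["region"]),(s,eyes.masks_of("side","cradle")[0]["region"])]
for q in([o[0]],[o[1]],o):
  for y in(.3,1.8): print("cradle",fit(q,C,[.485,-.377,y]))
```

```text
c [(array([0.44751044, 0.18240156]), np.float64(0.15195444721857632)), (array([0.45018161, 0.18104601]), np.float64(0.09972314255888892))]
a [(array([0.44368456, 0.04888651]), np.float64(0.057482000797632216))]
b [(array([ 0.42542356, -0.06908482]), np.float64(0.07488048167739059)), (array([ 0.42664758, -0.07000614]), np.float64(0.06760684813400664))]
orange [(array([ 0.36233969, -0.23139449]), np.float64(0.17946930708195274)), (array([ 0.36450459, -0.23087262]), np.float64(0.06679707726828144))]
lid (array([ 0.48442622,  0.40285727, -0.50140816]), np.float64(0.0528434747664861))
lid (array([0.48651706, 0.40231385, 1.07189636]), np.float64(0.07265369994761373))
lid (array([ 0.48601045,  0.39967258, -0.49843986]), np.float64(0.08637202976462643))
lid (array([0.48897592, 0.39717296, 1.11975274]), np.float64(0.1459266063917226))
lid (array([ 0.48407751,  0.40068885, -0.50157447]), np.float64(0.07526339094418216))
lid (array([0.48791421, 0.40146319, 1.08005522]), np.float64(0.11412562386321301))
cradle (array([ 0.48528814, -0.38134887,  0.30188463]), np.float64(0.07706662755068772))
cradle (array([ 0.49855095, -0.38172979,  1.77030533]), np.float64(0.524172146856863))
cradle (array([ 0.4867228 , -0.38116368,  0.28504066]), np.float64(0.08024135056072568))
cradle (array([ 0.48799136, -0.38510167,  1.41292756]), np.float64(0.39897958397237787))
cradle (array([ 0.48665145, -0.38121618,  0.28630315]), np.float64(0.08188306155855513))
cradle (array([ 0.50230937, -0.39178771,  1.8146798 ]), np.float64(0.5242721332324283))
```

View pics/ct.png

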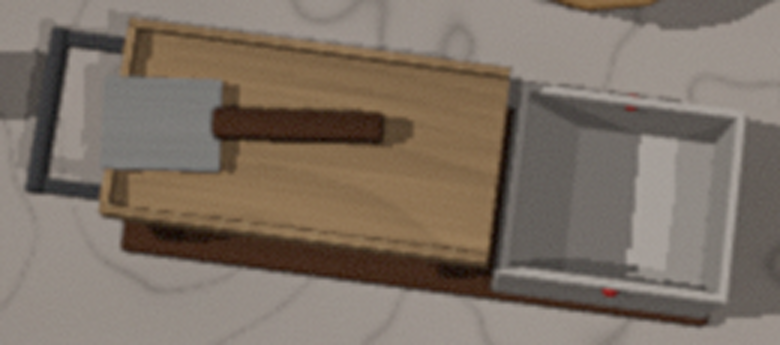

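View pics/cs.png

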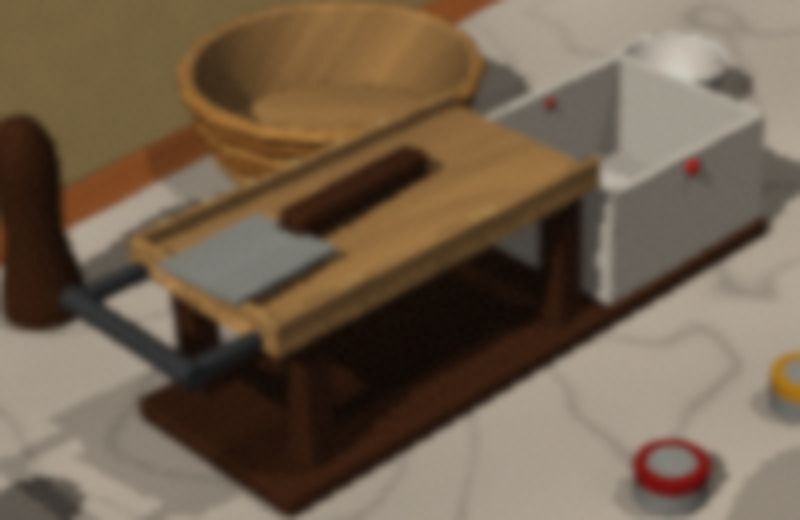

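```bash
cat > sta.py <<'E'
from h import *
from scipy.optimize import least_squares
d=snap("top");s=snap("side")
c=lambda a,b:(175+a/3,140+b/3); e=lambda a,b:(160+a/4,185+b/4)
def pts(r):
    w=.059+r
    T=[((.065,-.160,.095),c(743,117)),((-.065,-.160,.095),c(725,301)),((-.065,-.01,.095),c(493,290)),((.065,-.01,.095),c(513,80)),
     ((w,.250,.126),c(131,18)),((-w,.250,.126),c(100,215)),((w,0,.126),c(511,68)),((-w,0,.126),c(488,266)),
     ((.055,.295,.118),c(60,32)),((-.055,.295,.118),c(37,188))]
    S=[((-.065,-.160,.095),e(764,112)),((.065,-.160,.095),e(622,50)),((w,.25,.126),e(132,240)),((-w,.25,.126),e(275,330)),((-w,0,.126),e(598,160)),((w,0,.126),e(462,100)),((.055,.295,.118),e(66,290)),((-.055,.295,.118),e(190,372))]
    return T,S
def res(p,use="ts"):
    T,S=pts(.006 if len(p)<4 else p[3]); o=[]
    if "t" in use: o+=list((proj(d,place(np.array([a for a,_ in T]),*p[:3]))-[b for _,b in T]).ravel())
    if "s" in use: o+=list((proj(s,place(np.array([a for a,_ in S]),*p[:3]))-[b for _,b in S]).ravel())
    return np.array(o)
for u in("t","s","ts"):
    r=least_squares(res,[.65,-.05,-.08,.006],args=(u,)); print(u,r.x,r.fun.round(1))
E
python3 sta.py
```

```text
t [ 0.63182499 -0.06543916 -0.11419221  0.00657559] [ 0.5 -0.6 -0.2  1.6  1.7 -4.7  3.   1.9 -0.8  0.2 -1.2  0.1 -0.1  0.5
 -0.8  0.3 -0.1 -1.  -1.7  1.6]
s [ 0.63096606 -0.06276962 -0.114606    0.00171596] [ 0.9  1.  -0.1  1.1 -0.5  0.6 -1.2 -0.6 -0.  -0.4 -1.1 -1.7  0.7  0.1
  1.2  0.1]
ts [ 0.63188962 -0.06486141 -0.11510392  0.0051747 ] [ 0.2 -0.6 -0.5  1.7  1.4 -4.7  2.7  1.8 -1.2  0.7 -1.4 -0.7 -0.4  1.1
 -1.  -0.4 -0.4 -1.2 -2.   1.4  1.1  0.6  0.1  0.8 -1.  -0.5  0.2 -0.6
  1.2 -0.4 -1.8 -2.6  1.2 -0.5  1.6 -0.6]
```

```bash
cat >> h.py <<'E'
HX,HY,HYAW=.632,-.065,-.115
def S(x,y,z): # station frame (origin at hinge line, slab height) -> world
    return place(np.array([[x,y,z]],float),HX,HY,HYAW)[0]
def plan(tgt,yaw=None,ref=None,fine=False,opening=None,smax=1.0,tilt0=True):
    """tgt TCP world pos; yaw = heading of tool z (mod pi), tool y down. prints rows"""
    s=robot.get_state(); p=s["ee_pos"].copy(); M=rq(s["ee_rot"])
    if yaw is None: z=M.as_matrix()[:,2]; yaw=np.arctan2(z[1],z[0])
    z0=M.as_matrix()[:,2]; y0=np.arctan2(z0[1],z0[0])
    dy=(yaw-y0+np.pi/2)%np.pi-np.pi/2; yaw=y0+dy
    zz=np.array([np.cos(yaw),np.sin(yaw),0]); yy=np.array([0,0,-1.]); T=R.from_matrix(np.c_[np.cross(yy,zz),yy,zz])
    rv=(M.inv()*T).as_rotvec()
    n=int(max(1,np.ceil(np.abs(rv).max()/np.radians(10)-1e-3)))
    tgt=np.array(tgt,float)
    for k in range(1,60):
        # try n rows
        ok=True; rows=[];q=p.copy();A=M
        for i in range(n):
            dp=(tgt-q)/(n-i); sh=A.inv().apply(dp)/.03
            if np.abs(sh).max()>smax+1e-3: ok=False;break
            sh=sh.round(2); tr=(rv/n/np.radians(10)).round(2)
            rows.append(np.r_[sh,tr]); q=q+A.apply(sh*.03); A=A*R.from_rotvec(tr*np.radians(10))
        if ok: break
        n+=1
    print("from",p.round(4),"yaw0 %.3f"%y0,"-> end",q.round(4),"yaw %.3f"%yaw,"rows",n)
    o=s["gripper_width"] if opening is None else opening
    for i in range(0,n,5): print("; ".join(" ".join("%g"%v for v in np.clip(r,-1,1))+" %.2f"%o for r in rows[i:i+5]))
E
python3 - <<'E'
from h import *
d=snap("top")
c=lambda a,b:(175+a/3,140+b/3)
P=pix(d,[c(383,129),c(213,122),c(221,124),c(102,127)],.132);print(P.round(4))
h=P[0];t=P[3];u=(t-h)/np.linalg.norm(t-h);yaw=np.arctan2(u[1],u[0]);o=h+u*.055
print("len",np.linalg.norm(t-h),"yaw",yaw,"origin",o)
print("handle only yaw",np.arctan2(*(P[1]-P[0])[[1,0]]))
g=o+u*.01
print("grasp",g)
plan([g[0],g[1],.22],yaw,opening=.5)
E
```

```text
[[0.6539 0.0091 0.132 ]
 [0.6562 0.1177 0.132 ]
 [0.655  0.1126 0.132 ]
 [0.6515 0.1882 0.132 ]]
len 0.17917701228959387 yaw 1.5846892340376548 origin [0.65318009 0.06405753 0.132     ]
handle only yaw 1.5497366896932778
grasp [0.65304116 0.07405656 0.132     ]
from [ 0.1617 -0.6037  0.2533] yaw0 0.262 -> end [0.6532 0.074  0.22  ] yaw 1.585 rows 28
-0.63 0.04 0.77 0 -0.27 0 0.50; -0.59 0.04 0.8 0 -0.27 0 0.50; -0.55 0.04 0.83 0 -0.27 0 0.50; -0.51 0.04 0.85 0 -0.27 0 0.50; -0.47 0.04 0.88 0 -0.27 0 0.50
-0.43 0.04 0.9 0 -0.27 0 0.50; -0.39 0.04 0.92 0 -0.27 0 0.50; -0.34 0.04 0.94 0 -0.27 0 0.50; -0.3 0.04 0.95 0 -0.27 0 0.50; -0.25 0.04 0.96 0 -0.27 0 0.50
-0.21 0.04 0.97 0 -0.27 0 0.50; -0.16 0.04 0.98 0 -0.27 0 0.50; -0.12 0.04 0.99 0 -0.27 0 0.50; -0.07 0.04 1 0 -0.27 0 0.50; -0.02 0.04 1 0 -0.27 0 0.50
0.02 0.04 1 0 -0.27 0 0.50; 0.07 0.04 0.99 0 -0.27 0 0.50; 0.12 0.04 0.99 0 -0.27 0 0.50; 0.17 0.04 0.98 0 -0.27 0 0.50; 0.21 0.04 0.97 0 -0.27 0 0.50
0.26 0.04 0.96 0 -0.27 0 0.50; 0.3 0.04 0.95 0 -0.27 0 0.50; 0.35 0.04 0.94 0 -0.27 0 0.50; 0.39 0.04 0.92 0 -0.27 0 0.50; 0.43 0.04 0.9 0 -0.27 0 0.50
0.47 0.04 0.88 0 -0.27 0 0.50; 0.52 0.03 0.85 0 -0.27 0 0.50; 0.56 0.04 0.83 0 -0.27 0 0.50
```

Request:
jog_arm(
  targets="-0.6 0 0.8 0 -0.27 0 0.5; -0.6 0 0.8 0 -0.27 0 0.5; -0.55 0 0.8 0 -0.27 0 0.5; -0.5 0 0.85 0 -0.27 0 0.5; -0.45 0 0.9 0 -0.27 0 0.5",
  force=60,
)

```text
t: 2.72
ee_pos: [0.2513, -0.4829, 0.2534]
ee_rot: [-0.608, 0.608, -0.361, 0.361]
ft_force: [0.0, -0.3, -0.1]
gripper_width: 0.501
```

Request:
jog_arm(
  targets="-0.4 0 0.9 0 -0.27 0 0.5; -0.4 0 0.9 0 -0.27 0 0.5; -0.35 0 0.95 0 -0.27 0 0.5; -0.3 0 0.95 0 -0.27 0 0.5; -0.25 0 0.95 0 -0.27 0 0.5",
)

```text
t: 3.35
ee_pos: [0.3391, -0.3621, 0.2534]
ee_rot: [-0.646, 0.646, -0.287, 0.287]
ft_force: [-0.4, -0.8, -0.4]
gripper_width: 0.5
```

Request:
jog_arm(
  targets="-0.2 0 1 0 -0.27 0 0.5; -0.15 0 1 0 -0.27 0 0.5; -0.1 0 1 0 -0.27 0 0.5; -0.05 0 1 0 -0.27 0 0.5; 0 0 1 0 -0.27 0 0.5",
)

```text
t: 3.98
ee_pos: [0.4296, -0.2412, 0.2533]
ee_rot: [-0.676, 0.676, -0.209, 0.209]
ft_force: [0.2, -1.6, -0.5]
gripper_width: 0.5
```

Request:
jog_arm(
  targets="0 0 1 0 -0.27 0 0.5; 0.05 0 1 0 -0.27 0 0.5; 0.1 0 1 0 -0.27 0 0.5; 0.15 0 1 0 -0.27 0 0.5; 0.2 0 1 0 -0.27 0 0.5",
)

```text
t: 4.6
ee_pos: [0.5155, -0.117, 0.2533]
ee_rot: [-0.695, 0.695, -0.128, 0.128]
ft_force: [1.1, 0.0, -0.1]
gripper_width: 0.501
```

Request:
jog_arm(
  targets="0.25 0 0.95 0 -0.27 0 0.5; 0.3 0 0.95 0 -0.27 0 0.5; 0.35 0 0.95 0 -0.27 0 0.5; 0.4 0 0.9 0 -0.27 0 0.5; 0.45 0 0.9 0 -0.27 0 0.5",
)

```text
t: 5.22
ee_pos: [0.6037, 0.0036, 0.2532]
ee_rot: [0.706, -0.706, 0.045, -0.045]
ft_force: [0.3, -0.1, 0.7]
gripper_width: 0.5
```

Run:
```python
from h import *
d=snap("wrist","w1"); st()
plan([.653,.074,.2],1.57,opening=.5)
```

```text
t 5.28 pos [0.6052 0.008  0.2533] F [2.3 3.3 1.2] T [ 0.23 -0.1  -0.03] w 0.499
[[0.993, 0.001, 0.122], [-0.122, 0.003, 0.993], [0.001, -1.0, 0.003]]
q [ 0.24  0.45 -0.49  1.59  0.23  1.15 -0.42]
from [0.6052 0.008  0.2533] yaw0 1.449 -> end [0.6529 0.074  0.2   ] yaw 1.570 rows 3
0.44 0.59 0.79 -0.01 -0.23 0 0.50; 0.47 0.6 0.77 -0.01 -0.23 0 0.50; 0.49 0.59 0.76 -0.01 -0.23 0 0.50
```

View pics/w1.png

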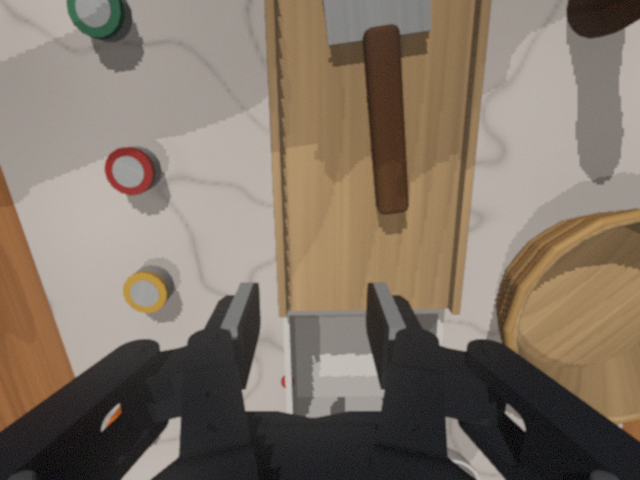

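Run:
```python
from h import *
d=snap("wrist","w2"); s=st()
print(d["view"].round(3).tolist())
for n,p in dict(L=(-.064,0,.126),Rr=(.064,0,.126),tub1=(-.065,-.01,.095),tub2=(.065,-.01,.095),catch=(-.07,-.085,.085)).items():
    print(n,proj(d,S(*p)).round(1))
print("handle",pix(d,[(393,213),(382,28)],.134).round(4))
print("tins",pix(d,[(146,293),(129,172),(94,10)],.024).round(4))
im=d["img"].copy()
for z in(.126,):
  q=proj(d,np.array([S(-.064,0,z),S(.064,0,z),S(.064,.25,z),S(-.064,.25,z)])); cv2.polylines(im,[q.round().astype(int)],True,(0,255,0),1)
q=proj(d,np.array([S(-.065,-.01,.095),S(.065,-.01,.095),S(.065,-.16,.095),S(-.065,-.16,.095)])); cv2.polylines(im,[q.round().astype(int)],True,(255,0,0),1)
cv2.imwrite("pics/w2o.png",im)
```

```text
t 5.33 pos [0.6042 0.0065 0.2532] F [-0.3 -0.8  0.8] T [0.03 0.01 0.01] w 0.496
[[0.992, 0.001, 0.124], [-0.124, 0.003, 0.992], [0.0, -1.0, 0.003]]
q [ 0.24  0.45 -0.49  1.59  0.23  1.15 -0.42]
[[0.993, -0.12, 0.001, -0.601], [0.116, 0.954, -0.277, -0.042], [0.033, 0.276, 0.961, -0.401], [0.0, 0.0, 0.0, 1.0]]
L [[272.  323.1]]
Rr [[450.5 322.2]]
tub1 [[275.1 314.7]]
tub2 [[437.3 313.8]]
catch [[273.3 386. ]]
handle [[0.6582 0.0151 0.134 ]
 [0.6588 0.1224 0.134 ]]
tins [[ 0.4309 -0.0655  0.024 ]
 [ 0.4442  0.053   0.024 ]
 [ 0.449   0.1839  0.024 ]]
```

View pics/w2o.png

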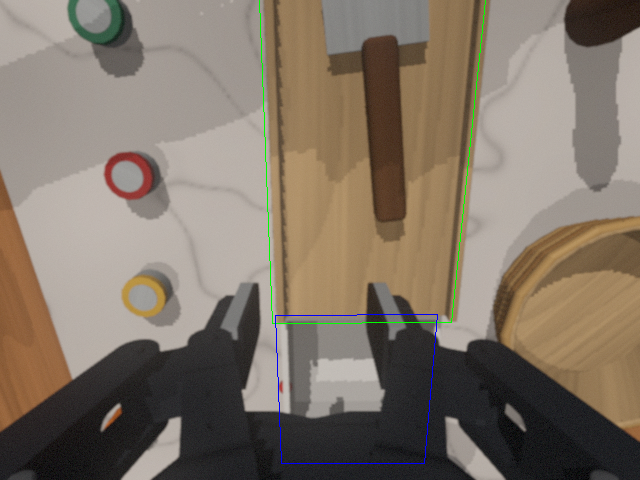

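Request:
jog_arm(
  targets="0.5 0.6 0.8 0 -0.25 0 0.5; 0.5 0.6 0.8 0 -0.25 0 0.5; 0.55 0.6 0.75 0 -0.25 0 0.5; 0 0 0 0 0 0 0.5; 0 0 0 0 0 0 0.5",
)

```text
t: 5.95
ee_pos: [0.6554, 0.0674, 0.1994]
ee_rot: [-0.707, 0.707, -0.0, 0.0]
ft_force: [-0.2, 0.2, -0.3]
gripper_width: 0.502
```

Run:
```python
from h import *
d=snap("wrist","w3"); s=st()
p=s["ee_pos"];M=rq(s["ee_rot"])
for a in(0,.022,.05): print("tip proj",proj(d,p+M.apply([0,a,0])).round(1))
```

```text
t 6.00 pos [0.6555 0.067  0.1998] F [ 0.  -0.4 -0.9] T [ 0.02  0.01 -0.02] w 0.501
[[1.0, 0.0, 0.001], [-0.001, -0.001, 1.0], [0.0, -1.0, -0.001]]
q [ 0.13  0.59 -0.5   1.52  0.3   1.11 -0.43]
tip proj [[311.9 330.6]]
tip proj [[312.1 301.9]]
tip proj [[312.3 275. ]]
```

View pics/w3.png

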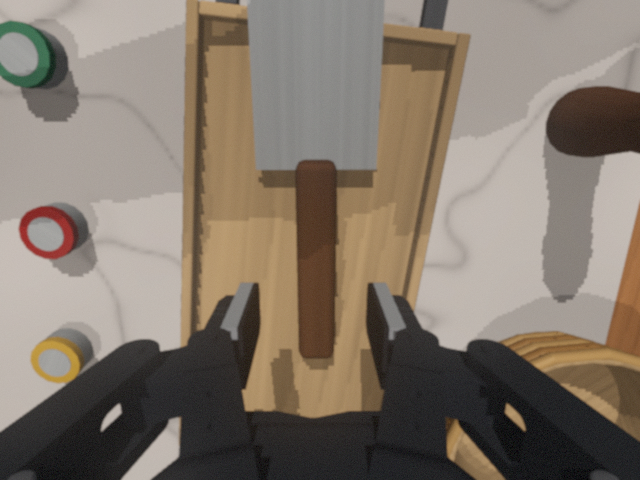

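Run:
```python
from h import *
d=snap("wrist"); s=st()
P=pix(d,[(316.5,356),(316,160)],.135);print(P.round(4))
h=P[0];u=(P[1]-P[0]);u/=np.linalg.norm(u);yaw=np.arctan2(u[1],u[0]);g=h+u*.065;print(yaw,g)
plan([g[0],g[1],.141],yaw,opening=.5)
# board corners
C=pix(d,[(193,2),(467,36)],.126);print("board end corners",C.round(4), S(-.0645,.25,.126),S(.0645,.25,.126))
```

```text
t 6.05 pos [0.6556 0.0668 0.2   ] F [0.5 0.8 0.4] T [-0.02  0.01  0.02] w 0.500
[[1.0, 0.001, 0.002], [-0.002, -0.001, 1.0], [0.001, -1.0, -0.001]]
q [ 0.13  0.59 -0.5   1.52  0.3   1.11 -0.43]
[[0.658  0.012  0.135 ]
 [0.6575 0.1189 0.135 ]]
1.5755786276545498 [0.65771704 0.07699378 0.135     ]
from [0.6556 0.0668 0.2   ] yaw0 1.569 -> end [0.6578 0.077  0.1409] yaw 1.576 rows 2
0.03 0.98 0.17 0 -0.02 0 0.50; 0.04 0.99 0.17 0 -0.02 0 0.50
board end corners [[0.6026 0.1877 0.126 ]
 [0.7263 0.1739 0.126 ]] [0.59661271 0.19074986 0.126     ] [0.72476064 0.17594753 0.126     ]
```

Request:
jog_arm(
  targets="0.03 0.98 0.17 0 0 0 0.5; 0.04 0.98 0.17 0 0 0 0.5; 0 0 0 0 0 0 0.5",
  force=70,
)

```text
t: 6.42
ee_pos: [0.6564, 0.0772, 0.1392]
ee_rot: [-0.707, 0.707, -0.001, -0.001]
ft_force: [0.0, -0.3, 0.3]
gripper_width: 0.503
```

Request:
jog_arm(
  targets="0 0 0 0 0 0 0; 0 0 0 0 0 0 0; 0 0 0 0 0 0 0; 0 0 0 0 0 0 0",
)

```text
t: 6.92
ee_pos: [0.6587, 0.0778, 0.1425]
ee_rot: [-0.707, 0.707, 0.001, 0.001]
ft_force: [-1.9, -1.5, 7.5]
gripper_width: 0.215
```

Request:
jog_arm(
  targets="0 -0.2 0 0 0 0 0; 0 -0.5 0 0 0 0 0; 0 -0.8 0 0 0 0 0; 0 -1 0 0 0 0 0; 0 -1 0 0 0 0 0",
)

```text
t: 7.55
ee_pos: [0.6578, 0.0783, 0.2474]
ee_rot: [0.707, -0.707, -0.0, -0.0]
ft_force: [-0.3, 0.0, -0.9]
gripper_width: 0.216
```

```bash
sed -i 's/HX,HY,HYAW=.*/HX,HY,HYAW=.6355,-.0675,-.113/' h.py
python3 - <<'E'
from h import *
d=snap("wrist","w4"); d2=snap("side","s4"); s=st()
E
```

```text
t 7.65 pos [0.6595 0.079  0.2504] F [ 0.5 -0.5 -2.2] T [-0.   -0.03 -0.01] w 0.221
[[1.0, 0.007, 0.0], [-0.0, 0.002, 1.0], [0.007, -1.0, 0.002]]
q [ 0.12  0.55 -0.51  1.44  0.28  1.21 -0.42]
```

View pics/w4.png

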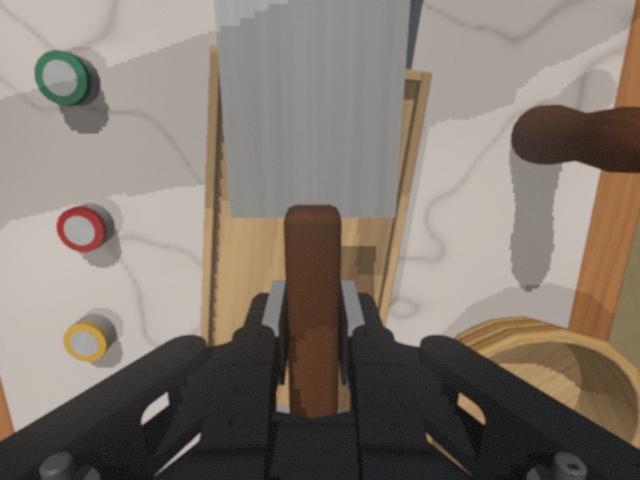

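View pics/s4.png

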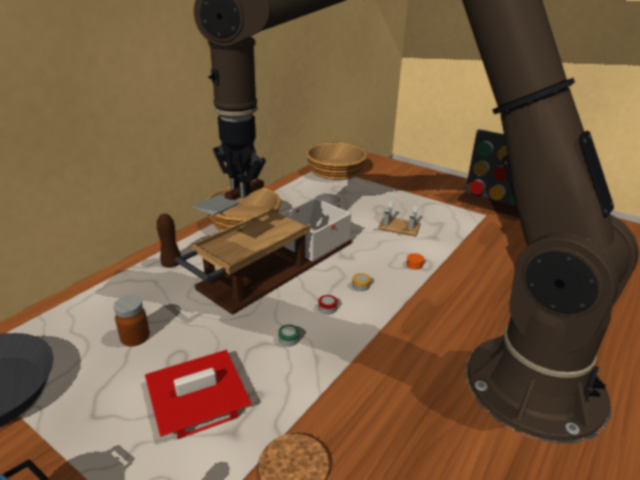

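Run:
```python
from h import *
plan([.459,-.285,.24],.286,opening=0)
```

```text
from [0.6595 0.079  0.2504] yaw0 1.571 -> end [ 0.4589 -0.2849  0.2401] yaw 0.286 rows 14
-0.48 0.02 -0.87 -0 0.53 0 0.00; -0.4 0.02 -0.91 -0 0.53 0 0.00; -0.31 0.02 -0.94 -0 0.53 0 0.00; -0.22 0.02 -0.96 -0 0.53 0 0.00; -0.13 0.02 -0.98 -0 0.53 0 0.00
-0.04 0.02 -0.99 -0 0.53 0 0.00; 0.05 0.02 -0.99 -0 0.53 0 0.00; 0.14 0.02 -0.98 -0 0.53 0 0.00; 0.23 0.02 -0.96 -0 0.53 0 0.00; 0.32 0.02 -0.94 -0 0.53 0 0.00
0.41 0.02 -0.9 -0 0.53 0 0.00; 0.49 0.02 -0.86 -0 0.53 0 0.00; 0.56 0.02 -0.81 -0 0.53 0 0.00; 0.63 0.02 -0.76 -0 0.53 0 0.00
```

Request:
jog_arm(
  targets="-0.5 0 -0.85 0 0.53 0 0; -0.4 0 -0.9 0 0.53 0 0; -0.3 0 -0.95 0 0.53 0 0; -0.2 0 -0.95 0 0.53 0 0; -0.15 0 -1 0 0.53 0 0",
)

```text
t: 8.28
ee_pos: [0.5849, -0.0525, 0.2454]
ee_rot: [0.688, -0.688, 0.163, -0.163]
ft_force: [-0.3, 0.5, -0.7]
gripper_width: 0.212
```

Request:
jog_arm(
  targets="-0.05 0 -1 0 0.53 0 0; 0.05 0 -1 0 0.53 0 0; 0.15 0 -1 0 0.53 0 0; 0.25 0 -0.95 0 0.53 0 0; 0.3 0 -0.95 0 0.53 0 0",
)

```text
t: 8.9
ee_pos: [0.5122, -0.1844, 0.2455]
ee_rot: [0.632, -0.632, 0.317, -0.318]
ft_force: [0.3, 0.0, -1.8]
gripper_width: 0.214
```

Request:
jog_arm(
  targets="0.4 0 -0.9 0 0.53 0 0; 0.5 0 -0.85 0 0.53 0 0; 0.55 0 -0.8 0 0.53 0 0; 0.6 0 -0.75 0 0.53 0 0; 0 0 0 0 0 0 0",
)

```text
t: 9.52
ee_pos: [0.4544, -0.2882, 0.2454]
ee_rot: [-0.562, 0.563, -0.429, 0.429]
ft_force: [-0.3, 0.5, -1.5]
gripper_width: 0.212
```

Run:
```python
from h import *
d=snap("wrist","w5"); s=st()
im=d["img"].copy()
for P in [box(-.055,.055,-.035,.035,.012,.012)]:
    for q in proj(d,place(P,.487,-.381,.286)): cv2.circle(im,tuple(q.round().astype(int)),2,(0,255,0),-1)
cv2.imwrite("pics/w5.png",im)
```

```text
t 9.57 pos [ 0.4555 -0.2864  0.2454] F [ 0.2  0.7 -1.5] T [ 0.01  0.02 -0.01] w 0.214
[[0.269, -0.0, 0.963], [-0.963, -0.0, 0.269], [0.0, -1.0, -0.0]]
q [ 0.59  0.31 -0.16  1.79  0.06  1.05 -0.89]
```

View pics/w5.png

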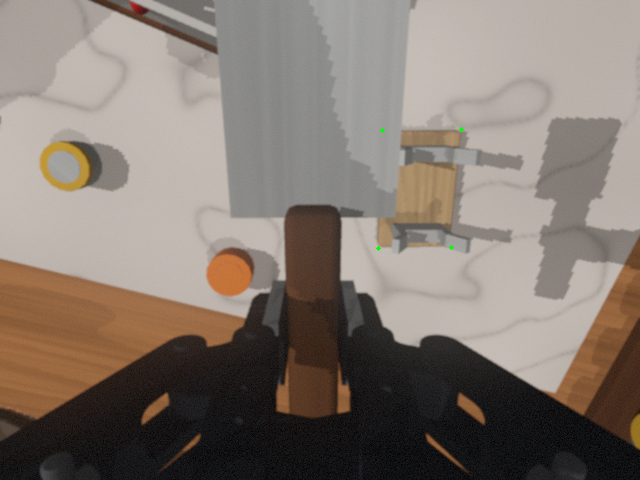

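Run:
```python
from h import *
d=snap("wrist"); s=st()
print(pix(d,[(379.5,246),(459,131)],.012).round(4), place(np.array([[-.055,.035,.012],[.055,-.035,.012]]),.487,-.381,.286).round(4))
plan([.497,-.378,.125],.286,opening=0)
```

```text
t 9.62 pos [ 0.4562 -0.2853  0.2455] F [-0.   0.6 -1.6] T [ 0.   -0.01 -0.02] w 0.212
[[0.271, 0.0, 0.963], [-0.963, 0.0, 0.271], [-0.0, -1.0, 0.0]]
q [ 0.59  0.31 -0.17  1.79  0.06  1.05 -0.89]
[[ 0.428  -0.3617  0.012 ]
 [ 0.5492 -0.3956  0.012 ]] [[ 0.4244 -0.3629  0.012 ]
 [ 0.5496 -0.3991  0.012 ]]
from [ 0.4562 -0.2853  0.2455] yaw0 0.274 -> end [ 0.497  -0.3781  0.1249] yaw 0.286 rows 5
0.67 0.8 0.09 -0 -0.01 -0 0.00; 0.67 0.8 0.09 -0 -0.01 -0 0.00; 0.67 0.81 0.09 -0 -0.01 -0 0.00; 0.67 0.8 0.1 -0 -0.01 -0 0.00; 0.67 0.81 0.09 -0 -0.01 -0 0.00
```

Request:
jog_arm(
  targets="0.65 0.5 0.1 0 -0.02 0 0; 0.65 0.5 0.1 0 -0.02 0 0; 0.65 0.5 0.1 0 -0.02 0 0; 0.65 0.5 0.1 0 0 0 0; 0.65 0.5 0.15 0 0 0 0",
)

```text
t: 10.25
ee_pos: [0.5004, -0.3736, 0.1699]
ee_rot: [0.567, -0.566, 0.423, -0.423]
ft_force: [1.2, -0.2, -1.6]
gripper_width: 0.209
```

Run:
```python
from h import *
d=snap("wrist","w6");snap("side","s6"); s=st()
plan([.4985,-.376,.075],.286,opening=0)
```

```text
t 10.35 pos [ 0.4996 -0.3745  0.1685] F [-1.1 -0.5 -1.4] T [ 0.03  0.02 -0.02] w 0.213
[[0.282, -0.002, 0.959], [-0.959, 0.001, 0.282], [-0.002, -1.0, -0.001]]
q [ 0.65  0.52 -0.13  1.66  0.08  0.97 -0.8 ]
from [ 0.4996 -0.3745  0.1685] yaw0 0.286 -> end [ 0.4986 -0.3758  0.0749] yaw 0.286 rows 4
0.01 0.78 -0.01 0 0 -0 0.00; 0.01 0.78 -0.01 0 0 -0 0.00; 0.01 0.78 -0.01 0 0 -0 0.00; 0.01 0.78 -0.01 0 0 -0 0.00
```

View pics/w6.png

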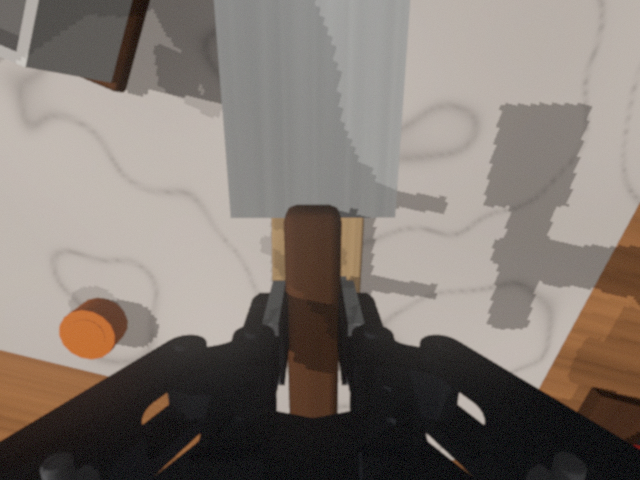

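Request:
jog_arm(
  targets="0.05 0.7 0 0 0 0 0; 0.05 0.7 0 0 0 0 0; 0 0.7 0 0 0 0 0; 0 0.5 0 0 0 0 0; 0 0 0 0 0 0 0",
)

```text
t: 10.98
ee_pos: [0.4999, -0.3759, 0.0918]
ee_rot: [0.566, -0.566, 0.424, -0.423]
ft_force: [-0.3, -0.8, -0.2]
gripper_width: 0.21
```

Run:
```python
from h import *
d=snap("wrist","w7"); d2=snap("side"); s=st()
cv2.imwrite("pics/s7.png",cv2.resize(d2["img"][150:280,330:480],None,fx=4,fy=4,interpolation=cv2.INTER_CUBIC))
```

```text
t 11.07 pos [ 0.5007 -0.3768  0.0932] F [ 0.3 -0.1 -0.4] T [-0.04 -0.03 -0.02] w 0.213
[[0.283, 0.001, 0.959], [-0.959, -0.0, 0.283], [0.0, -1.0, 0.001]]
q [ 0.65  0.6  -0.13  1.73  0.1   0.82 -0.81]
```

View pics/w7.png

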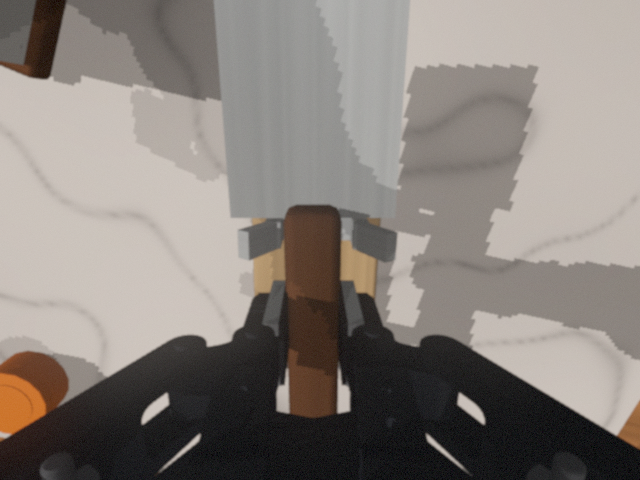

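View pics/s7.png

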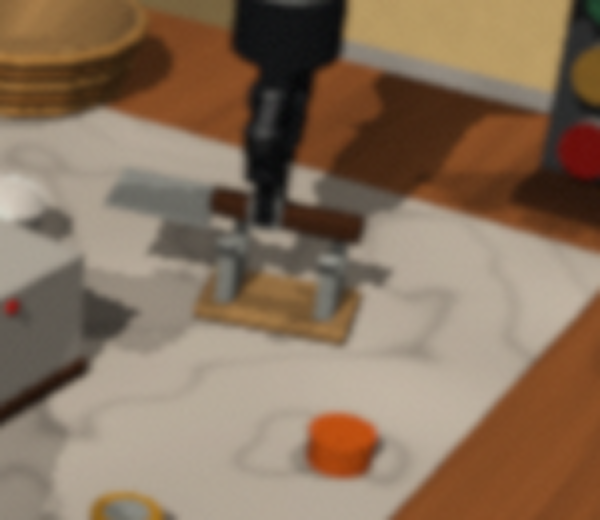

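Request:
jog_arm(
  targets="0.06 0.3 0 0 0 0 0; 0 0.3 0 0 0 0 0; 0 0.25 0 0 0 0 0; 0 0.15 0 0 0 0 0; 0 0 0 0 0 0 0",
)

```text
t: 11.7
ee_pos: [0.5005, -0.3786, 0.0622]
ee_rot: [-0.566, 0.566, -0.424, 0.423]
ft_force: [-0.5, 0.6, -1.9]
gripper_width: 0.212
```

Run:
```python
from h import *
d=snap("wrist","w8"); d2=snap("side"); s=st()
cv2.imwrite("pics/s8.png",cv2.resize(d2["img"][150:280,330:480],None,fx=4,fy=4,interpolation=cv2.INTER_CUBIC))
```

```text
t 11.80 pos [ 0.5008 -0.3787  0.0626] F [-0.4 -0.6 -1.2] T [-0.    0.    0.04] w 0.216
[[0.282, 0.0, 0.959], [-0.959, -0.0, 0.282], [0.0, -1.0, 0.0]]
q [ 0.64  0.65 -0.12  1.74  0.11  0.76 -0.81]
```

View pics/s8.png

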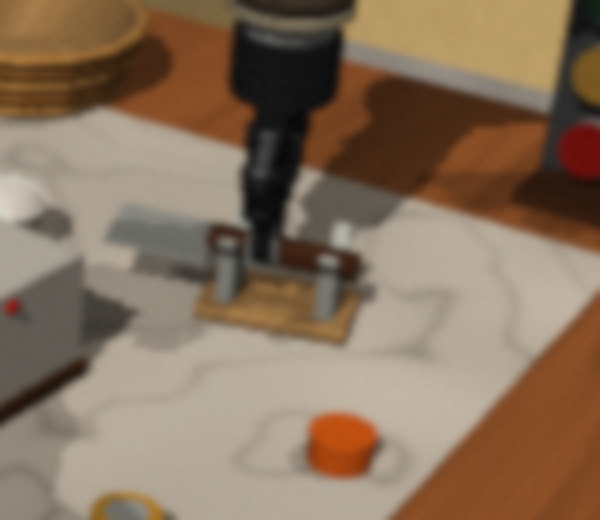

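Request:
jog_arm(
  targets="0 0.07 0 0 0 0 0; 0 0.05 0 0 0 0 0; 0 0 0 0 0 0 0",
)

```text
t: 12.18
ee_pos: [0.5014, -0.3789, 0.0602]
ee_rot: [0.566, -0.566, 0.423, -0.424]
ft_force: [-0.6, 1.7, 10.6]
gripper_width: 0.211
```

Request:
jog_arm(
  targets="0 0.05 0 0 0 0 0; 0 0 0 0 0 0 0",
)

```text
t: 12.42
ee_pos: [0.5018, -0.3791, 0.059]
ee_rot: [0.566, -0.566, 0.423, -0.424]
ft_force: [-0.1, 0.8, 9.7]
gripper_width: 0.216
```

Request:
jog_arm(
  targets="0 0 0 0 0 0 0.3; 0 0 0 0 0 0 0.45; 0 0 0 0 0 0 0.45; 0 -0.5 0 0 0 0 0.45; 0 -0.8 0 0 0 0 0.45",
)

```text
t: 13.05
ee_pos: [0.5003, -0.3784, 0.0969]
ee_rot: [-0.566, 0.566, -0.424, 0.423]
ft_force: [0.2, -0.0, -0.5]
gripper_width: 0.448
```

Request:
jog_arm(
  targets="0 -1 0 0 0 0 0.7; 0 -1 0 0 0 0 0.7; 0 -1 0 0 0 0 0.7; 0 -0.7 0 0 0 0 0.7",
)

```text
t: 13.55
ee_pos: [0.501, -0.3789, 0.2101]
ee_rot: [0.566, -0.566, 0.423, -0.424]
ft_force: [-0.4, -0.2, -0.8]
gripper_width: 0.699
```

Run:
```python
from h import *
d=snap("wrist","w9"); d2=snap("side"); s=st(); t=snap("top")
cv2.imwrite("pics/s9.png",np.hstack([cv2.resize(d2["img"][180:260,350:450],None,fx=4,fy=4,interpolation=cv2.INTER_CUBIC),cv2.resize(t["img"][210:310,440:540],(320,320),interpolation=cv2.INTER_CUBIC)]))
```

```text
t 13.65 pos [ 0.5019 -0.3794  0.2111] F [ 0.1 -0.1  0.3] T [-0.   -0.06 -0.01] w 0.703
[[0.282, 0.005, 0.959], [-0.959, -0.003, 0.282], [0.004, -1.0, 0.004]]
q [ 0.65  0.48 -0.13  1.61  0.07  1.05 -0.79]
```

View pics/s9.png

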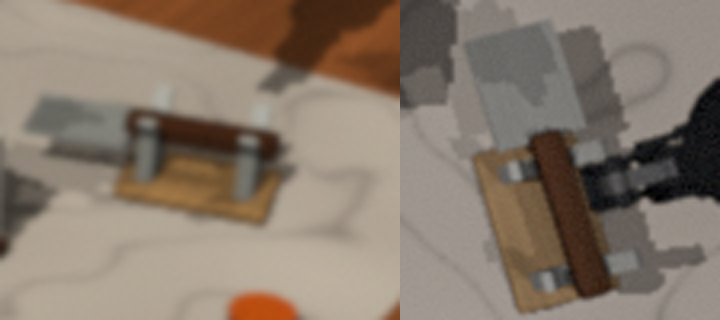

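View pics/w9.png

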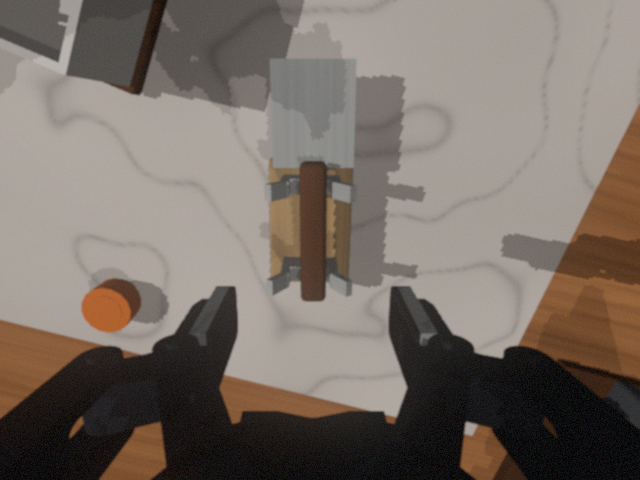

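Run:
```python
from h import *
plan([.429,-.068,.17],1.458,opening=.75)
```

```text
from [ 0.5013 -0.379   0.2093] yaw0 0.286 -> end [ 0.429  -0.0682  0.1699] yaw 1.458 rows 11
-0.97 0.12 0.06 -0 -0.61 0 0.75; -0.95 0.12 0.16 -0 -0.61 0 0.75; -0.93 0.12 0.26 -0 -0.61 0 0.75; -0.9 0.12 0.36 -0 -0.61 0 0.75; -0.86 0.12 0.45 -0 -0.61 0 0.75
-0.81 0.11 0.54 -0 -0.61 0 0.75; -0.74 0.12 0.62 -0 -0.61 0 0.75; -0.67 0.11 0.69 -0 -0.61 0 0.75; -0.6 0.12 0.76 -0 -0.61 0 0.75; -0.51 0.11 0.82 -0 -0.61 0 0.75
-0.42 0.12 0.87 -0 -0.61 0 0.75
```

Request:
jog_arm(
  targets="-1 0.1 0.05 0 -0.61 0 0.75; -0.95 0.1 0.15 0 -0.61 0 0.75; -0.95 0.1 0.25 0 -0.61 0 0.75; -0.9 0.1 0.35 0 -0.61 0 0.75; -0.85 0.1 0.45 0 -0.61 0 0.75",
)

```text
t: 14.32
ee_pos: [0.4658, -0.2354, 0.1916]
ee_rot: [0.658, -0.658, 0.259, -0.258]
ft_force: [0.7, -0.4, -0.5]
gripper_width: 0.75
```

Request:
jog_arm(
  targets="-0.8 0.15 0.55 0 -0.61 0 0.75; -0.75 0.15 0.6 0 -0.61 0 0.75; -0.65 0.1 0.7 0 -0.61 0 0.75; -0.6 0.1 0.75 0 -0.61 0 0.75; -0.5 0.1 0.8 0 -0.61 0 0.75",
)

```text
t: 14.95
ee_pos: [0.4331, -0.0955, 0.1738]
ee_rot: [0.703, -0.703, 0.076, -0.076]
ft_force: [0.4, -0.2, 0.3]
gripper_width: 0.751
```

Request:
jog_arm(
  targets="-0.4 0.1 0.85 0 -0.61 0 0.75; 0 0 0 0 0 0 0.75",
)

```text
t: 15.2
ee_pos: [0.4271, -0.0666, 0.1711]
ee_rot: [0.706, -0.706, 0.038, -0.038]
ft_force: [0.2, -0.2, -0.2]
gripper_width: 0.754
```

```bash
cat >> h.py <<'E'
def wtins(d,name=None):
    out=[]
    im=d["img"].copy()
    for m in eyes.masks_of("wrist","tin_a"):
        if m["confidence"]<.3: continue
        l,t,w,h=m["rect"]; ys,xs=np.nonzero(m["region"])
        p=pix(d,[[xs.mean(),ys.mean()]],.014)[0]
        x,f=fit([(d,m["region"])],[cyl(.022,0,.024)],[p[0],p[1],0],useyaw=False,iters=60)
        col=d["img"][m["region"]].mean(0).round()
        print("tin fit",x.round(4),"err %.2f"%f,"conf %.2f"%m["confidence"],"px",(round(xs.mean()),round(ys.mean())),"bgr",col); out.append(x)
    if name: cv2.imwrite(f"pics/{name}.png",im)
    return out
E
python3 - <<'E'
from h import *
d=snap("wrist","w10"); s=st(); wtins(d)
E
```

```text
t 15.25 pos [ 0.4276 -0.068   0.1713] F [-0.3 -0.4  1. ] T [-0.01 -0.03  0.01] w 0.746
[[0.994, -0.0, 0.11], [-0.11, 0.0, 0.994], [-0.0, -1.0, -0.0]]
q [ 0.47  0.27 -0.52  2.09  0.19  0.82 -0.27]
tin fit [ 0.3628 -0.2295] err 0.44 conf 0.86 px (258, 397) bgr [ 46.  86. 150.]
tin fit [ 0.4261 -0.07  ] err 0.06 conf 0.84 px (312, 223) bgr [ 94. 134. 154.]
tin fit [0.4412 0.0492] err 0.06 conf 0.70 px (315, 43) bgr [ 90.  93. 138.]
```

View pics/w10.png

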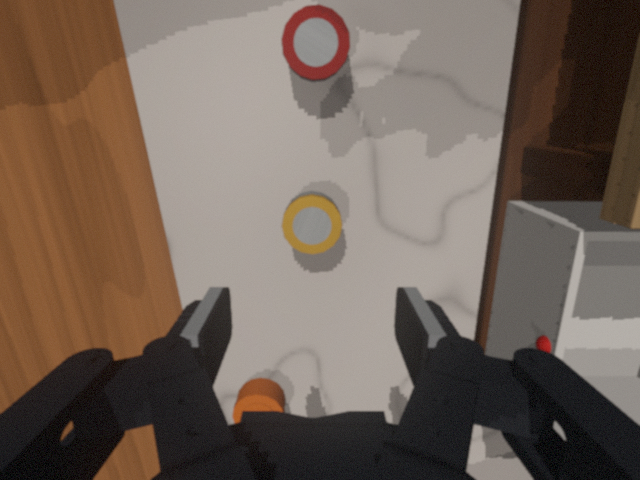

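Request:
jog_arm(
  targets="-0.03 1 -0.03 0 0 0 0.75; -0.02 1 -0.02 0 0 0 0.75; 0 1 0 0 0 0 0.75; 0 1 0 0 0 0 0.75; 0 0.8 0 0 0 0 0.75",
)

```text
t: 15.92
ee_pos: [0.4262, -0.0713, 0.0262]
ee_rot: [-0.706, 0.706, -0.041, 0.041]
ft_force: [-0.2, -0.3, 0.1]
gripper_width: 0.749
```

Request:
jog_arm(
  targets="0 0 0 0 0 0 0.4; 0 0 0 0 0 0 0.3; 0 0 0 0 0 0 0.3; 0 0 0 0 0 0 0.3",
  force=50,
)

```text
t: 16.42
ee_pos: [0.4266, -0.0706, 0.0281]
ee_rot: [-0.706, 0.706, -0.04, 0.041]
ft_force: [-0.1, 0.3, -1.2]
gripper_width: 0.494
```

Run:
```python
from h import *
st()
print("place",S(0,.06,.116),S(0,.115,.116),S(0,.17,.116))
```

```text
t 16.43 pos [ 0.4266 -0.0706  0.0281] F [-0.1  0.3 -1.2] T [0.01 0.03 0.02] w 0.494
[[0.994, 0.001, 0.114], [-0.114, -0.0, 0.994], [0.001, -1.0, -0.0]]
q [ 0.33  0.51 -0.37  2.23  0.42  0.46 -0.49]
place [ 0.64226558 -0.00788266  0.116     ] [0.64846736 0.04676656 0.116     ] [0.65466914 0.10141579 0.116     ]
```

Request:
jog_arm(
  targets="0 -0.5 0 0 0 0 0.3; 0 -1 0 0 0 0 0.3; 0 -1 0 0 0 0 0.3; 0 -1 0 0 0 0 0.3; 0 -1 0 0 0 0 0.3",
)

```text
t: 17.05
ee_pos: [0.4259, -0.0704, 0.1638]
ee_rot: [-0.706, 0.706, -0.04, 0.04]
ft_force: [0.5, 0.4, -1.0]
gripper_width: 0.498
```

Run:
```python
from h import *
st()
plan([*S(0,.055,.116)[:2],.185],1.458,opening=.3)
```

```text
t 17.05 pos [ 0.4259 -0.0704  0.1638] F [ 0.5  0.4 -1. ] T [ 0.    0.03 -0.  ] w 0.498
[[0.994, 0.0, 0.113], [-0.113, -0.0, 0.994], [0.001, -1.0, -0.0]]
q [ 0.49  0.29 -0.53  2.1   0.2   0.8  -0.28]
from [ 0.4259 -0.0704  0.1638] yaw0 1.457 -> end [ 0.6417 -0.0129  0.1849] yaw 1.458 rows 7
0.99 -0.1 0.39 0 -0 0 0.30; 0.99 -0.1 0.39 0 -0 0 0.30; 0.99 -0.1 0.39 0 -0 0 0.30; 0.99 -0.1 0.39 0 -0 0 0.30; 0.99 -0.1 0.39 0 -0 0 0.30
0.99 -0.1 0.39 0 -0 0 0.30; 0.99 -0.1 0.38 0 -0 0 0.30
```

Request:
jog_arm(
  targets="1 -0.2 0.4 0 0 0 0.3; 1 -0.2 0.4 0 0 0 0.3; 1 -0.2 0.4 0 0 0 0.3; 1 -0.1 0.4 0 0 0 0.3; 1 0 0.4 0 0 0 0.3",
)

```text
t: 17.68
ee_pos: [0.5829, -0.0276, 0.184]
ee_rot: [-0.706, 0.706, -0.04, 0.04]
ft_force: [0.4, 0.3, -1.8]
gripper_width: 0.492
```

Request:
jog_arm(
  targets="1 0 0.35 0 0 0 0.3; 0.9 0 0.35 0 0 0 0.3; 0 0 0 0 0 0 0.3",
)

```text
t: 18.05
ee_pos: [0.6422, -0.0125, 0.1833]
ee_rot: [0.706, -0.706, 0.04, -0.04]
ft_force: [-0.9, -0.6, -1.6]
gripper_width: 0.494
```

Run:
```python
from h import *
d=snap("wrist","w11");st()
plan([*S(0,.055,.116)[:2],.1455],1.458,opening=.3)
```

```text
t 18.10 pos [ 0.641  -0.013   0.1832] F [-0.2 -0.5 -0.6] T [ 0.04  0.06 -0.04] w 0.494
[[0.994, -0.0, 0.113], [-0.113, 0.0, 0.994], [-0.0, -1.0, 0.0]]
q [ 0.25  0.57 -0.48  1.58  0.29  1.06 -0.42]
from [ 0.641  -0.013   0.1832] yaw0 1.458 -> end [ 0.6416 -0.0127  0.1454] yaw 1.458 rows 2
0.01 0.63 0 -0 -0 -0 0.30; 0.01 0.63 0.01 -0 -0 -0 0.30
```

View pics/w11.png

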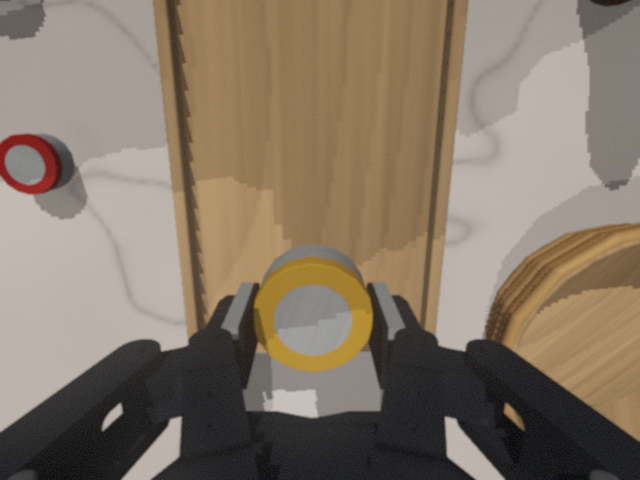

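Request:
jog_arm(
  targets="0 0.5 0 0 0 0 0.3; 0 0.5 0 0 0 0 0.3; 0 0.25 0 0 0 0 0.3; 0 0.05 0 0 0 0 0.3; 0 0 0 0 0 0 0.3",
)

```text
t: 18.73
ee_pos: [0.641, -0.0133, 0.1445]
ee_rot: [0.706, -0.706, 0.04, -0.04]
ft_force: [-0.3, 0.6, -1.7]
gripper_width: 0.488
```

Request:
jog_arm(
  targets="0 0.05 0 0 0 0 0.3; 0 0 0 0 0 0 0.3",
)

```text
t: 18.98
ee_pos: [0.6412, -0.0133, 0.1432]
ee_rot: [0.706, -0.706, 0.04, -0.04]
ft_force: [-0.5, 0.6, -0.7]
gripper_width: 0.495
```

Request:
jog_arm(
  targets="0 0.05 0 0 0 0 0.3; 0 0 0 0 0 0 0.3",
)

```text
t: 19.23
ee_pos: [0.6415, -0.0132, 0.1431]
ee_rot: [-0.706, 0.706, -0.039, 0.041]
ft_force: [-2.6, -0.2, 10.9]
gripper_width: 0.49
```

Request:
jog_arm(
  targets="0 0 0 0 0 0 0.6; 0 0 0 0 0 0 0.65; 0 0 0 0 0 0 0.65; 0 -0.6 0 0 0 0 0.65; 0 -1 0 0 0 0 0.65",
)

```text
t: 19.85
ee_pos: [0.6405, -0.0134, 0.19]
ee_rot: [0.706, -0.706, 0.041, -0.039]
ft_force: [0.8, 0.1, -0.6]
gripper_width: 0.654
```

Run:
```python
from h import *
st()
plan([.442,.05,.17],1.458,opening=.75)
```

```text
t 19.85 pos [ 0.6405 -0.0134  0.19  ] F [ 0.8  0.1 -0.6] T [ 0.03 -0.   -0.02] w 0.654
[[0.994, -0.002, 0.113], [-0.113, 0.0, 0.994], [-0.002, -1.0, -0.0]]
q [ 0.25  0.57 -0.48  1.58  0.29  1.07 -0.42]
from [ 0.6405 -0.0134  0.19  ] yaw0 1.457 -> end [0.442  0.05   0.1699] yaw 1.458 rows 7
-0.97 0.1 0.19 0 -0 -0 0.75; -0.97 0.1 0.19 0 -0 -0 0.75; -0.97 0.1 0.19 0 -0 -0 0.75; -0.98 0.09 0.2 0 -0 -0 0.75; -0.97 0.1 0.19 0 -0 -0 0.75
-0.98 0.09 0.2 0 -0 -0 0.75; -0.97 0.1 0.19 0 -0 -0 0.75
```

Request:
jog_arm(
  targets="-1 -0.1 0.2 0 0 0 0.75; -1 0 0.2 0 0 0 0.75; -1 0.2 0.2 0 0 0 0.75; -1 0.2 0.2 0 0 0 0.75; -1 0.2 0.2 0 0 0 0.75",
)

```text
t: 20.48
ee_pos: [0.4949, 0.0339, 0.1755]
ee_rot: [0.706, -0.706, 0.04, -0.041]
ft_force: [0.4, 0.0, -0.1]
gripper_width: 0.747
```

Request:
jog_arm(
  targets="-1 0.2 0.2 0 0 0 0.75; -0.8 0.2 0.2 0 0 0 0.75; 0 0 0 0 0 0 0.75",
)

```text
t: 20.85
ee_pos: [0.4418, 0.0521, 0.1632]
ee_rot: [-0.706, 0.706, -0.039, 0.04]
ft_force: [-0.5, 0.2, -0.2]
gripper_width: 0.751
```

Run:
```python
from h import *
d=snap("wrist","w12"); s=st(); wtins(d); t=snap("top","t12")
```

```text
t 20.90 pos [0.4432 0.0517 0.1634] F [0.4 0.3 0.4] T [-0.03  0.    0.03] w 0.748
[[0.994, 0.001, 0.112], [-0.112, -0.0, 0.994], [0.001, -1.0, -0.0]]
q [ 0.23  0.31 -0.56  2.07  0.23  0.82 -0.59]
tin fit [0.4414 0.0494] err 0.04 conf 0.93 px (312, 224) bgr [ 94.  98. 140.]
tin fit [0.4477 0.1825] err 0.02 conf 0.80 px (298, 26) bgr [ 97. 107.  94.]
```

View pics/w12.png

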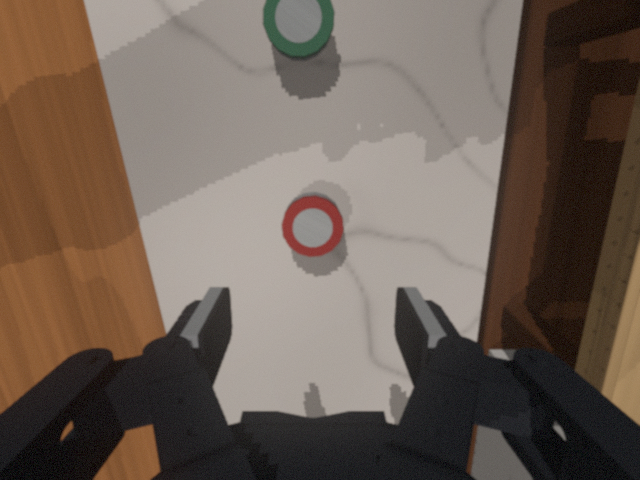

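View pics/t12.png

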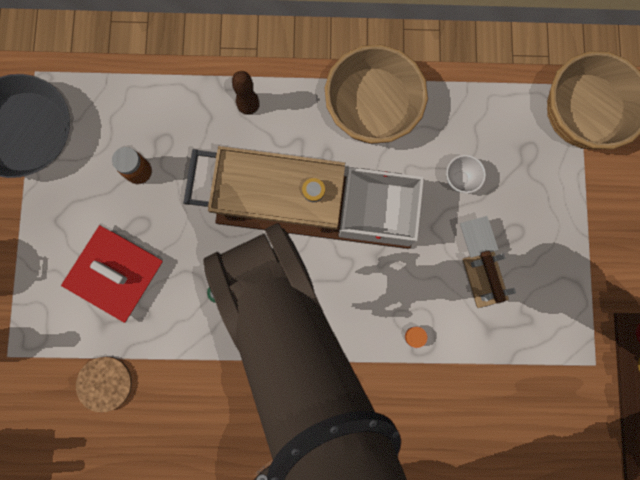

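Request:
jog_arm(
  targets="-0.02 1 -0.04 0 0 0 0.75; -0.02 1 -0.04 0 0 0 0.75; 0 1 0 0 0 0 0.75; 0 1 0 0 0 0 0.75; 0 0.55 0 0 0 0 0.75",
)

```text
t: 21.62
ee_pos: [0.4423, 0.0489, 0.0247]
ee_rot: [-0.706, 0.706, -0.041, 0.04]
ft_force: [-0.1, 0.4, 0.2]
gripper_width: 0.747
```

Request:
jog_arm(
  targets="0 0 0 0 0 0 0.4; 0 0 0 0 0 0 0.3; 0 0 0 0 0 0 0.3; 0 0 0 0 0 0 0.3",
  force=50,
)

```text
t: 22.12
ee_pos: [0.442, 0.0492, 0.0264]
ee_rot: [0.706, -0.706, 0.04, -0.041]
ft_force: [-0.6, -0.2, -0.2]
gripper_width: 0.494
```

Request:
jog_arm(
  targets="0 -0.5 0 0 0 0 0.3; 0 -1 0 0 0 0 0.3; 0 -1 0 0 0 0 0.3; 0 -1 0 0 0 0 0.3; 0 -1 0 0 0 0 0.3",
)

```text
t: 22.75
ee_pos: [0.4413, 0.0493, 0.163]
ee_rot: [0.706, -0.706, 0.04, -0.04]
ft_force: [-0.1, 0.3, -1.0]
gripper_width: 0.493
```

Run:
```python
from h import *
st()
plan([*S(0,.115,.116)[:2],.185],1.458,opening=.3)
```

```text
t 22.75 pos [0.4413 0.0493 0.163 ] F [-0.1  0.3 -1. ] T [ 0.01 -0.08 -0.01] w 0.493
[[0.994, 0.001, 0.113], [-0.113, 0.0, 0.994], [0.001, -1.0, 0.0]]
q [ 0.24  0.31 -0.58  2.07  0.23  0.82 -0.59]
from [0.4413 0.0493 0.163 ] yaw0 1.458 -> end [0.6484 0.0469 0.185 ] yaw 1.458 rows 7
0.98 -0.1 0.1 -0 -0 0 0.30; 0.98 -0.11 0.1 -0 -0 0 0.30; 0.98 -0.1 0.1 -0 -0 0 0.30; 0.98 -0.11 0.1 -0 -0 0 0.30; 0.98 -0.1 0.1 -0 -0 0 0.30
0.99 -0.11 0.1 -0 -0 0 0.30; 0.98 -0.1 0.1 -0 -0 0 0.30
```

Same procedure; contact is expected at TCP z ≈ 0.1425.

Request:
jog_arm(
  targets="1 -0.2 0.1 0 0 0 0.3; 1 -0.2 0.1 0 0 0 0.3; 1 -0.2 0.1 0 0 0 0.3; 1 -0.1 0.1 0 0 0 0.3; 1 0 0.1 0 0 0 0.3",
)

```text
t: 23.38
ee_pos: [0.5931, 0.0472, 0.1835]
ee_rot: [0.706, -0.706, 0.04, -0.04]
ft_force: [-0.2, 0.6, -0.0]
gripper_width: 0.497
```

Request:
jog_arm(
  targets="1 0 0.1 0 0 0 0.3; 0.9 0 0.1 0 0 0 0.3; 0 0.5 0 0 0 0 0.3; 0 0.5 0 0 0 0 0.3; 0 0 0 0 0 0 0.3",
)

```text
t: 24.0
ee_pos: [0.6476, 0.0463, 0.1504]
ee_rot: [-0.706, 0.706, -0.041, 0.039]
ft_force: [-0.7, -0.2, -0.2]
gripper_width: 0.494
```

Run:
```python
from h import *
d=snap("wrist","w13");st()
```

```text
t 24.05 pos [0.6483 0.0465 0.1513] F [-0.8 -0.5 -0.5] T [ 0.03  0.03 -0.  ] w 0.495
[[0.994, -0.002, 0.113], [-0.113, -0.0, 0.994], [-0.002, -1.0, -0.001]]
q [ 0.16  0.62 -0.49  1.59  0.33  1.02 -0.54]
```

View pics/w13.png

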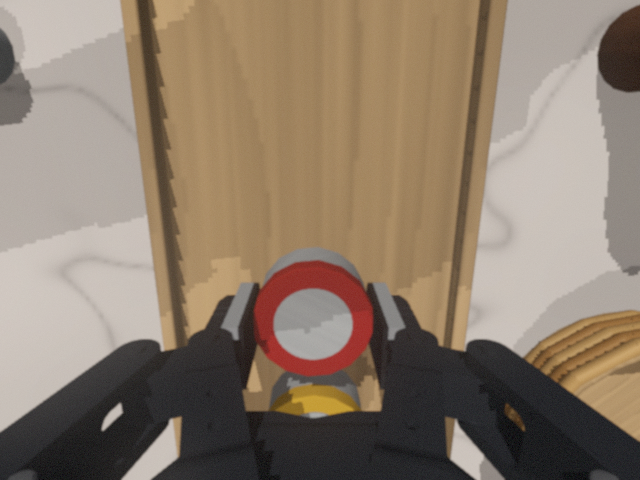

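Red tin is above the board, clear behind the yellow tin (yellow at about (315,395)). Lower it and let go.

Request:
jog_arm(
  targets="0 0.2 0 0 0 0 0.3; 0 0.05 0 0 0 0 0.3; 0 0 0 0 0 0 0.3",
)

```text
t: 24.42
ee_pos: [0.6495, 0.0467, 0.1444]
ee_rot: [-0.706, 0.706, -0.04, 0.04]
ft_force: [0.3, -0.0, -0.9]
gripper_width: 0.496
```

Request:
jog_arm(
  targets="0 0.04 0 0 0 0 0.3; 0 0 0 0 0 0 0.3",
)

```text
t: 24.68
ee_pos: [0.6496, 0.0466, 0.1432]
ee_rot: [-0.706, 0.706, -0.04, 0.04]
ft_force: [-0.1, -0.6, -1.2]
gripper_width: 0.494
```

Request:
jog_arm(
  targets="0 0.05 0 0 0 0 0.3; 0 0 0 0 0 0 0.3",
)

```text
t: 24.92
ee_pos: [0.6498, 0.0467, 0.1419]
ee_rot: [0.706, -0.706, 0.04, -0.04]
ft_force: [-0.2, 0.2, 2.3]
gripper_width: 0.494
```

Request:
jog_arm(
  targets="0 0 0 0 0 0 0.6; 0 0 0 0 0 0 0.65; 0 0 0 0 0 0 0.65; 0 -0.6 0 0 0 0 0.65; 0 -1 0 0 0 0 0.65",
)

```text
t: 25.55
ee_pos: [0.6492, 0.0466, 0.1904]
ee_rot: [-0.706, 0.706, -0.041, 0.04]
ft_force: [0.3, 0.2, 0.4]
gripper_width: 0.649
```

Run:
```python
from h import *
st()
plan([.4477,.1825,.165],1.458,opening=.75)
```

```text
t 25.55 pos [0.6492 0.0466 0.1904] F [0.3 0.2 0.4] T [-0.03 -0.03 -0.01] w 0.649
[[0.994, -0.002, 0.113], [-0.113, -0.0, 0.994], [-0.001, -1.0, -0.0]]
q [ 0.17  0.58 -0.5   1.55  0.3   1.09 -0.52]
from [0.6492 0.0466 0.1904] yaw0 1.457 -> end [0.4478 0.1824 0.1649] yaw 1.458 rows 8
-0.9 0.11 0.47 0 -0 -0 0.75; -0.9 0.11 0.47 0 -0 -0 0.75; -0.9 0.11 0.47 0 -0 -0 0.75; -0.9 0.11 0.47 0 -0 -0 0.75; -0.9 0.1 0.47 0 -0 -0 0.75
-0.89 0.11 0.46 0 -0 -0 0.75; -0.9 0.1 0.47 0 -0 -0 0.75; -0.89 0.11 0.46 0 -0 -0 0.75
```

Request:
jog_arm(
  targets="-0.9 0 0.45 0 0 0 0.75; -0.9 0 0.45 0 0 0 0.75; -0.9 0.1 0.45 0 0 0 0.75; -0.9 0.1 0.45 0 0 0 0.75; -0.9 0.1 0.5 0 0 0 0.75",
)

```text
t: 26.18
ee_pos: [0.5229, 0.1312, 0.182]
ee_rot: [0.706, -0.706, 0.04, -0.041]
ft_force: [0.7, 0.2, 1.0]
gripper_width: 0.751
```

Request:
jog_arm(
  targets="-0.9 0.2 0.5 0 0 0 0.75; -0.9 0.2 0.5 0 0 0 0.75; -0.9 0.2 0.45 0 0 0 0.75; 0 0 0 0 0 0 0.75",
)

```text
t: 26.68
ee_pos: [0.4462, 0.1845, 0.1637]
ee_rot: [0.706, -0.706, 0.039, -0.039]
ft_force: [0.7, -0.5, 0.1]
gripper_width: 0.747
```

Run:
```python
from h import *
d=snap("wrist","w14"); s=st(); wtins(d)
```

```text
t 26.73 pos [0.4477 0.1836 0.1638] F [ 0.5 -0.5 -0.2] T [-0.01 -0.02 -0.03] w 0.751
[[0.994, 0.001, 0.111], [-0.111, 0.0, 0.994], [0.001, -1.0, 0.0]]
q [-0.04  0.38 -0.58  1.98  0.27  0.86 -0.88]
tin fit [0.4477 0.1811] err 0.07 conf 0.56 px (315, 225) bgr [ 92. 103.  89.]
```

View pics/w14.png

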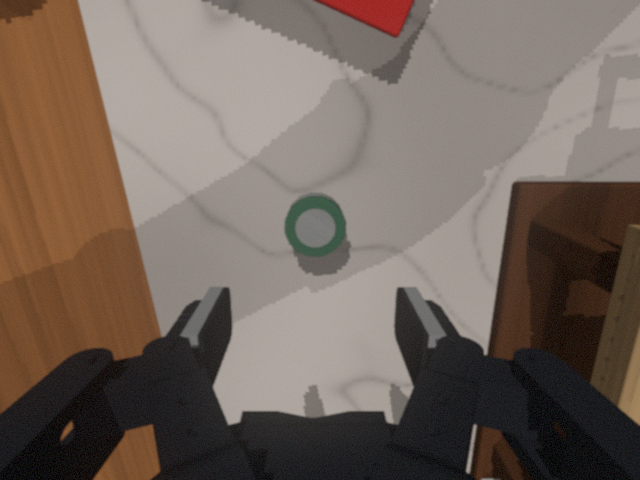

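Green tin centred at (315,226), 2–3 px right of the finger axis. Descend and grip.

Request:
jog_arm(
  targets="0.03 1 -0.05 0 0 0 0.75; 0.02 1 -0.04 0 0 0 0.75; 0 1 0 0 0 0 0.75; 0 1 0 0 0 0 0.75; 0 0.55 0 0 0 0 0.75",
)

```text
t: 27.4
ee_pos: [0.4497, 0.1793, 0.0252]
ee_rot: [-0.706, 0.706, -0.041, 0.041]
ft_force: [-0.0, 0.2, 0.1]
gripper_width: 0.746
```

Request:
jog_arm(
  targets="0 0 0 0 0 0 0.4; 0 0 0 0 0 0 0.3; 0 0 0 0 0 0 0.3; 0 0 0 0 0 0 0.3",
  force=50,
)

```text
t: 27.9
ee_pos: [0.4493, 0.1801, 0.0268]
ee_rot: [0.706, -0.706, 0.04, -0.041]
ft_force: [0.6, 0.4, -1.5]
gripper_width: 0.492
```

Request:
jog_arm(
  targets="0 -0.5 0 0 0 0 0.3; 0 -1 0 0 0 0 0.3; 0 -1 0 0 0 0 0.3; 0 -1 0 0 0 0 0.3; 0 -1 0 0 0 0 0.3",
)

```text
t: 28.52
ee_pos: [0.4487, 0.1801, 0.1633]
ee_rot: [0.706, -0.706, 0.04, -0.04]
ft_force: [-0.1, 0.6, -1.8]
gripper_width: 0.496
```

Run:
```python
from h import *
st()
plan([*S(0,.175,.116)[:2],.185],1.458,opening=.3)
```

```text
t 28.52 pos [0.4487 0.1801 0.1633] F [-0.1  0.6 -1.8] T [-0.01  0.01  0.02] w 0.496
[[0.994, 0.001, 0.113], [-0.113, 0.0, 0.994], [0.001, -1.0, 0.0]]
q [-0.03  0.38 -0.59  1.98  0.28  0.86 -0.88]
from [0.4487 0.1801 0.1633] yaw0 1.458 -> end [0.6553 0.1065 0.185 ] yaw 1.458 rows 8
0.89 -0.09 -0.21 -0 -0 0 0.30; 0.89 -0.09 -0.21 -0 -0 0 0.30; 0.89 -0.09 -0.21 -0 -0 0 0.30; 0.89 -0.09 -0.21 -0 -0 0 0.30; 0.89 -0.09 -0.21 -0 -0 0 0.30
0.89 -0.09 -0.2 -0 -0 0 0.30; 0.89 -0.09 -0.21 -0 -0 0 0.30; 0.89 -0.09 -0.2 -0 -0 0 0.30
```

Request:
jog_arm(
  targets="0.9 -0.2 -0.2 0 0 0 0.3; 0.9 -0.2 -0.2 0 0 0 0.3; 0.9 -0.2 -0.2 0 0 0 0.3; 0.9 -0.1 -0.2 0 0 0 0.3; 0.9 0 -0.2 0 0 0 0.3",
)

```text
t: 29.15
ee_pos: [0.5804, 0.1348, 0.1837]
ee_rot: [0.706, -0.706, 0.04, -0.04]
ft_force: [0.6, 0.1, -0.9]
gripper_width: 0.499
```

Request:
jog_arm(
  targets="0.9 0 -0.2 0 0 0 0.3; 0.85 0 -0.2 0 0 0 0.3; 0.85 0.3 -0.2 0 0 0 0.3; 0 0.7 0 0 0 0 0.3; 0 0 0 0 0 0 0.3",
)

```text
t: 29.78
ee_pos: [0.6539, 0.1078, 0.1515]
ee_rot: [-0.706, 0.706, -0.041, 0.039]
ft_force: [-0.1, 0.2, -1.0]
gripper_width: 0.494
```

Run:
```python
from h import *
d=snap("wrist","w15");st()
```

```text
t 29.82 pos [0.6544 0.1083 0.1526] F [-0.1 -0.4 -0.7] T [-0.03  0.   -0.02] w 0.495
[[0.994, -0.001, 0.113], [-0.113, 0.0, 0.994], [-0.001, -1.0, 0.0]]
q [ 0.07  0.64 -0.5   1.55  0.34  1.04 -0.64]
```

View pics/w15.png

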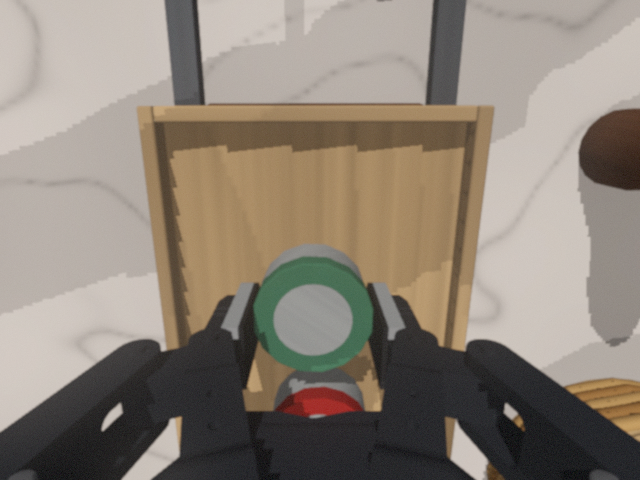

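Request:
jog_arm(
  targets="0 0.2 0 0 0 0 0.3; 0 0.1 0 0 0 0 0.3; 0 0 0 0 0 0 0.3",
)

```text
t: 30.2
ee_pos: [0.655, 0.1083, 0.1433]
ee_rot: [-0.706, 0.706, -0.04, 0.04]
ft_force: [-0.7, -0.2, 0.1]
gripper_width: 0.495
```

Request:
jog_arm(
  targets="0 0.04 0 0 0 0 0.3; 0 0 0 0 0 0 0.3",
)

```text
t: 30.45
ee_pos: [0.6553, 0.1084, 0.1425]
ee_rot: [0.706, -0.706, 0.04, -0.04]
ft_force: [-0.8, -0.2, 2.3]
gripper_width: 0.495
```

Request:
jog_arm(
  targets="0 0 0 0 0 0 0.6; 0 0 0 0 0 0 0.65; 0 0 0 0 0 0 0.65; 0 -0.6 0 0 0 0 0.65; 0 -1 0 0 0 0 0.65",
)

```text
t: 31.08
ee_pos: [0.6547, 0.1081, 0.1907]
ee_rot: [-0.706, 0.706, -0.041, 0.04]
ft_force: [-0.5, -1.0, 0.1]
gripper_width: 0.648
```

Run:
```python
from h import *
st(); b=S(0,.295,.111); print(b)
plan([b[0],b[1],.22],-.113+np.pi,opening=.45)
```

```text
t 31.07 pos [0.6547 0.1081 0.1907] F [-0.5 -1.   0.1] T [-0.08 -0.02  0.  ] w 0.648
[[0.994, -0.001, 0.113], [-0.113, -0.0, 0.994], [-0.001, -1.0, -0.0]]
q [ 0.08  0.61 -0.51  1.51  0.32  1.11 -0.62]
[0.6687641  0.22561858 0.111     ]
from [0.6547 0.1081 0.1907] yaw0 1.457 -> end [0.6689 0.2258 0.22  ] yaw -0.113 rows 9
0 -0.11 0.44 0 1 -0 0.45; -0.07 -0.11 0.43 0 1 -0 0.45; -0.15 -0.11 0.41 0 1 -0 0.45; -0.22 -0.11 0.38 0 1 -0 0.45; -0.28 -0.11 0.34 0 1 -0 0.45
-0.33 -0.11 0.28 0 1 -0 0.45; -0.38 -0.11 0.22 0 1 -0 0.45; -0.41 -0.1 0.16 0 1 -0 0.45; -0.44 -0.11 0.08 0 1 -0 0.45
```

Request:
jog_arm(
  targets="0 -0.2 0.45 0 -1 0 0.45; 0.07 -0.2 0.43 0 -1 0 0.45; 0.15 -0.2 0.41 0 -1 0 0.45; 0.22 -0.1 0.38 0 -1 0 0.45; 0.28 -0.1 0.34 0 -1 0 0.45",
)

```text
t: 31.7
ee_pos: [0.6627, 0.1743, 0.2157]
ee_rot: [-0.656, 0.656, 0.264, -0.263]
ft_force: [0.3, -0.5, 0.8]
gripper_width: 0.45
```

Request:
jog_arm(
  targets="0.33 -0.1 0.28 0 -1 0 0.45; 0.38 -0.1 0.22 0 -1 0 0.45; 0.41 0 0.16 0 -1 0 0.45; 0.44 0 0.08 0 -1 0 0.45; 0 0 0 0 0 0 0.45",
)

```text
t: 32.33
ee_pos: [0.6677, 0.2275, 0.221]
ee_rot: [0.528, -0.527, -0.471, 0.47]
ft_force: [0.1, 0.4, 0.2]
gripper_width: 0.447
```

Run:
```python
from h import *
d=snap("wrist","w16");s=st();snap("top","t16");snap("side","s16")
plan([*S(0,.295,.111)[:2],.17],-.113+np.pi,opening=.45)
for x in(-.05,0,.05): print(proj(d,S(x,.295,.118)).round(1))
```

```text
t 32.38 pos [0.6679 0.2265 0.2208] F [ 0.2 -0.9  0.3] T [ 0.    0.01 -0.02] w 0.452
[[0.117, 0.0, -0.993], [0.993, 0.0, 0.117], [0.001, -1.0, -0.0]]
q [ 0.07  0.74 -0.87  1.34  0.57  1.31  0.64]
from [0.6681 0.2255 0.2205] yaw0 3.024 -> end [0.6688 0.2257 0.1701] yaw 3.029 rows 2
0 0.84 -0.01 0 -0.01 -0 0.45; 0.01 0.84 -0.01 0 -0.01 -0 0.45
[[310.1 158.9]]
[[310.2 242.2]]
[[310.3 316.2]]
```

View pics/w16.png

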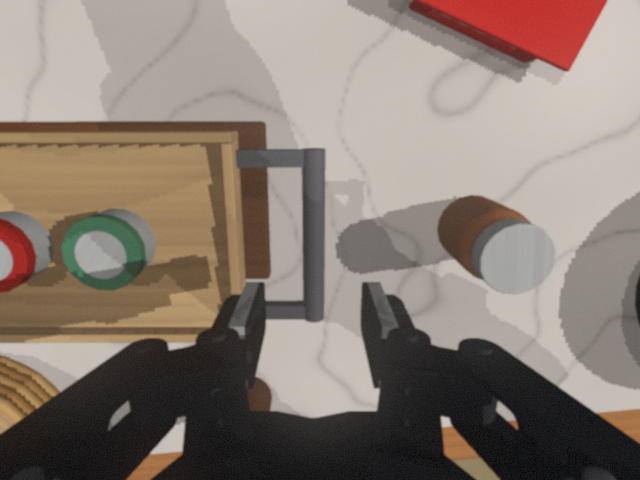

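View pics/t16.png

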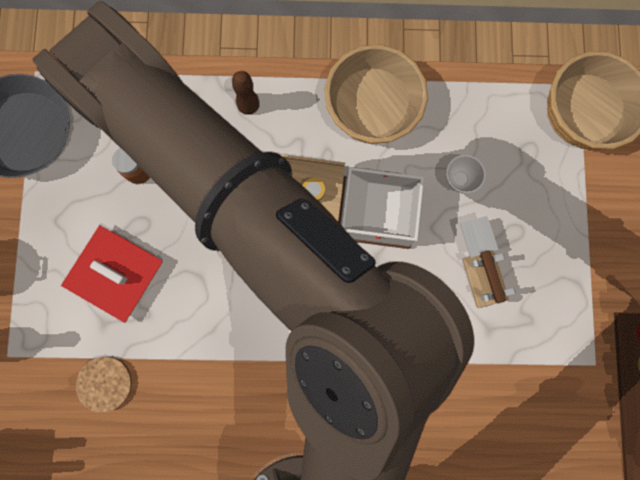

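View pics/s16.png

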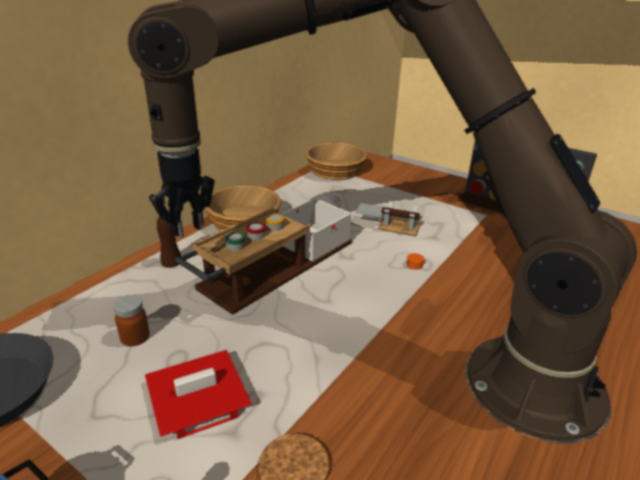

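Request:
jog_arm(
  targets="0.02 1 -0.02 0 0 0 0.45; 0.02 1 0 0 0 0 0.45; 0 1 0 0 0 0 0.45; 0 0.55 0 0 0 0 0.45; 0 0 0 0 0 0 0.45",
)

```text
t: 33.1
ee_pos: [0.6683, 0.2266, 0.1127]
ee_rot: [0.528, -0.528, -0.47, 0.471]
ft_force: [1.1, 0.3, -0.8]
gripper_width: 0.448
```

Run:
```python
from h import *
d=snap("wrist","w17");s=st()
```

```text
t 33.15 pos [0.6688 0.2273 0.114 ] F [-1.4  0.7  0.9] T [ 0.01 -0.06  0.02] w 0.449
[[0.114, 0.0, -0.993], [0.993, -0.0, 0.114], [-0.0, -1.0, -0.0]]
q [ 0.05  0.84 -0.82  1.45  0.64  1.14  0.58]
```

View pics/w17.png

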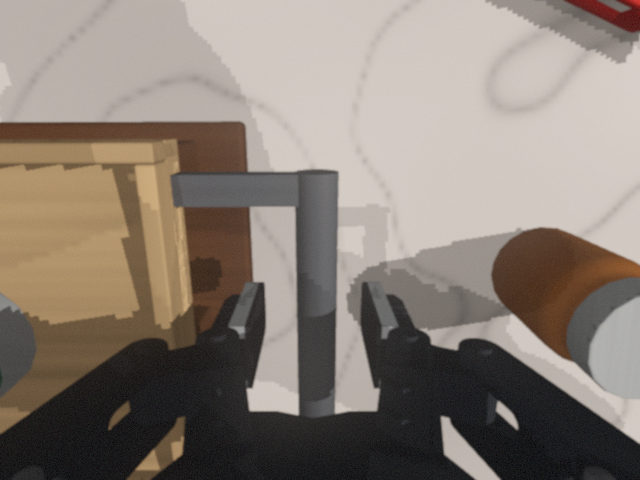

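Request:
jog_arm(
  targets="0.05 0 0 0 0 0 0; 0 0 0 0 0 0 0; 0 0 0 0 0 0 0; 0 0 0 0 0 0 0; 0 0 0 0 0 0 0",
  force=60,
)

```text
t: 33.78
ee_pos: [0.6694, 0.2279, 0.1151]
ee_rot: [-0.527, 0.529, 0.47, -0.471]
ft_force: [-1.9, -4.4, 4.8]
gripper_width: 0.139
```

```bash
cat > bar.py <<'E'
from h import *
# arc in tool frame: tool x=+station y, tool y=down
s=st()
for th in np.arange(0,.53,.04):
    print("%.2f"%th,"dx %.3f"%(.295*(np.cos(th)-1)/.03),"dy %.3f"%(-.295*np.sin(th)/.03))
E
python3 bar.py
```

```text
t 33.77 pos [0.6694 0.2279 0.1151] F [-1.9 -4.4  4.8] T [-1.05  0.45  0.04] w 0.139
[[0.114, 0.001, -0.993], [0.993, -0.002, 0.114], [-0.002, -1.0, -0.002]]
q [ 0.05  0.84 -0.82  1.44  0.64  1.14  0.58]
0.00 dx 0.000 dy -0.000
0.04 dx -0.008 dy -0.393
0.08 dx -0.031 dy -0.786
0.12 dx -0.071 dy -1.177
0.16 dx -0.126 dy -1.567
0.20 dx -0.196 dy -1.954
0.24 dx -0.282 dy -2.337
0.28 dx -0.383 dy -2.717
0.32 dx -0.499 dy -3.093
0.36 dx -0.630 dy -3.464
0.40 dx -0.776 dy -3.829
0.44 dx -0.937 dy -4.188
0.48 dx -1.111 dy -4.541
0.52 dx -1.300 dy -4.886
```

Request:
jog_arm(
  targets="0 -0.12 0 0 0 0 0; 0 -0.12 0 0 0 0 0; -0.01 -0.12 0 0 0 0 0; -0.01 -0.12 0 0 0 0 0; -0.01 -0.12 0 0 0 0 0",
)

```text
t: 34.4
ee_pos: [0.6692, 0.2274, 0.1314]
ee_rot: [-0.528, 0.528, 0.471, -0.471]
ft_force: [3.8, -4.2, -6.6]
gripper_width: 0.142
```

```bash
cat > bar.py <<'E'
from h import *
import sys
s=st(); dz=s["ee_pos"][2]-.1145; th=np.arcsin(dz/.295); print("theta est %.3f"%th, "horiz should %.4f is %.4f"%(.295*(np.cos(th)-1),(s["ee_pos"][:2]-[.6692,.2272])@[.113,.9936]))
if len(sys.argv)>1:
    a=snap("side"); b=snap("wrist")
    cv2.imwrite(f"pics/{sys.argv[1]}.png",np.hstack([cv2.resize(a["img"][170:300,150:370],(508,300),interpolation=cv2.INTER_CUBIC),cv2.resize(b["img"],(292,219)).copy() if 0 else cv2.copyMakeBorder(cv2.resize(b["img"],(288,216)),0,84,0,0,cv2.BORDER_CONSTANT)]))
E
python3 bar.py b1
```

```text
t 34.40 pos [0.6692 0.2274 0.1314] F [ 3.8 -4.2 -6.6] T [-0.45 -0.82 -0.04] w 0.142
[[0.114, 0.0, -0.993], [0.993, -0.001, 0.114], [-0.001, -1.0, -0.0]]
q [ 0.06  0.82 -0.83  1.43  0.63  1.17  0.59]
theta est 0.057 horiz should -0.0005 is 0.0002
```

View pics/b1.png

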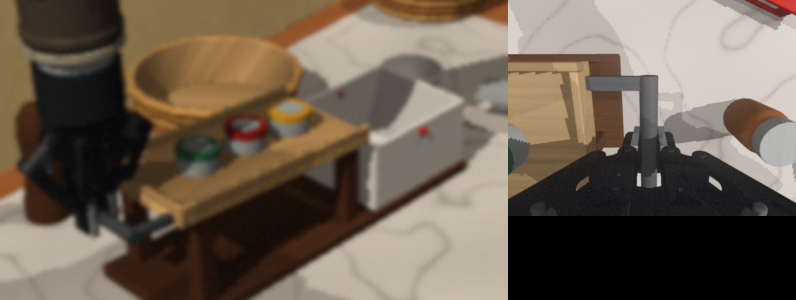

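Request:
jog_arm(
  targets="-0.01 -0.12 0 0 0 0 0; -0.01 -0.12 0 0 0 0 0; -0.01 -0.12 0 0 0 0 0; -0.01 -0.12 0 0 0 0 0; -0.02 -0.12 0 0 0 0 0",
)

```text
t: 35.12
ee_pos: [0.669, 0.226, 0.1495]
ee_rot: [-0.527, 0.528, 0.471, -0.471]
ft_force: [4.9, -3.4, -7.9]
gripper_width: 0.14
```

Request:
jog_arm(
  targets="-0.02 -0.12 0 0 0 0 0; -0.02 -0.12 0 0 0 0 0; -0.02 -0.12 0 0 0 0 0; -0.02 -0.12 0 0 0 0 0; -0.02 -0.12 0 0 0 0 0",
)

```text
t: 35.75
ee_pos: [0.6687, 0.2234, 0.1677]
ee_rot: [-0.528, 0.528, 0.471, -0.47]
ft_force: [5.1, -2.2, -7.7]
gripper_width: 0.137
```

```bash
python3 bar.py b2
```

```text
t 35.75 pos [0.6687 0.2234 0.1677] F [ 5.1 -2.2 -7.7] T [-0.14 -1.07  0.01] w 0.137
[[0.114, 0.001, -0.994], [0.994, 0.001, 0.114], [0.001, -1.0, -0.001]]
q [ 0.07  0.79 -0.85  1.4   0.6   1.22  0.62]
theta est 0.181 horiz should -0.0048 is -0.0038
```

View pics/b2.png

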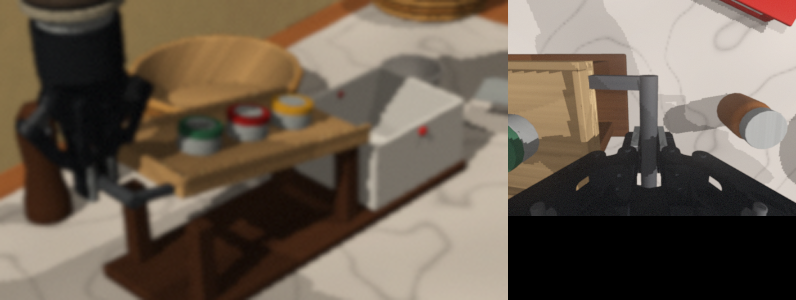

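Request:
jog_arm(
  targets="-0.02 -0.11 0 0 0 0 0; -0.02 -0.11 0 0 0 0 0; -0.03 -0.11 0 0 0 0 0; -0.03 -0.11 0 0 0 0 0",
)

```text
t: 36.35
ee_pos: [0.6684, 0.2208, 0.1809]
ee_rot: [-0.528, 0.528, 0.471, -0.47]
ft_force: [5.5, 0.1, -7.3]
gripper_width: 0.139
```

```bash
cat > trk.py <<'E'
from h import *
s=robot.get_state(); a=snap("side")
th=np.arcsin((s["ee_pos"][2]-.1145)/.295); print("t %.2f theta %.3f F"%(s["t"],th),s["ft_force"].round(1),"w %.3f"%s["gripper_width"])
hsv=cv2.cvtColor(a["img"],cv2.COLOR_BGR2HSV)
roi=np.zeros((480,640),bool); roi[180:310,170:370]=1
C=np.cos(th);Sn=np.sin(th)
# plane: deck local (x,y,h) h above hinge line plane: deck at +.005, tin top +.029
o0=S(0,0,.111); ex=S(1,0,.111)-o0; ey=(S(0,1,.111)-o0)*C+np.array([0,0,Sn]); ez=np.cross(ex,ey)
V=a["view"];cam=-V[:3,:3].T@V[:3,3]
for n,lo,hi in(("yel",(18,120,70),(35,255,255)),("red",(170,140,50),(180,255,255)),("grn",(65,60,30),(95,255,255))):
    m=(cv2.inRange(hsv,lo,hi)>0)&roi
    k,lab,stt,cen=cv2.connectedComponentsWithStats(m.astype(np.uint8))
    if k<2: print(n,"none");continue
    i=1+stt[1:,4].argmax(); uv=cen[i]
    w=(np.linalg.inv(a["mtx"])@np.array([uv[0],uv[1],1])*[1,-1,-1])@V[:3,:3]
    P0=o0+ez*.026; t=((P0-cam)@ez)/(w@ez); P=cam+w*t-o0
    print(n,"area",stt[i,4],"px",uv.round(0),"deck x %.3f y %.3f"%(P@ex,P@ey))
E
python3 trk.py
```

```text
t 36.35 theta 0.227 F [ 5.5  0.1 -7.3] w 0.139
yel area 95 px [276. 215.] deck x -0.006 y 0.064
red none
grn area 73 px [237. 223.] deck x -0.013 y 0.191
```

Request:
jog_arm(
  targets="-0.03 -0.1 0 0 0 0 0; -0.03 -0.1 0 0 0 0 0; 0 0 0 0 0 0 0",
)

```text
t: 36.78
ee_pos: [0.6682, 0.2194, 0.1873]
ee_rot: [0.528, -0.527, -0.472, 0.47]
ft_force: [5.3, -0.7, -4.7]
gripper_width: 0.144
```

```bash
sed -i 's/(170,140,50),(180,255,255)/(0,140,50),(8,255,255)/' trk.py; python3 trk.py
```

```text
t 36.77 theta 0.249 F [ 5.3 -0.7 -4.7] w 0.144
yel area 94 px [276. 214.] deck x -0.006 y 0.065
red area 84 px [258. 217.] deck x -0.006 y 0.124
grn area 76 px [238. 221.] deck x -0.013 y 0.190
```

Request:
jog_arm(
  targets="-0.03 -0.1 0 0 0 0 0; -0.03 -0.1 0 0 0 0 0; 0 0 0 0 0 0 0",
)

```text
t: 37.2
ee_pos: [0.668, 0.2178, 0.1935]
ee_rot: [0.528, -0.527, -0.472, 0.47]
ft_force: [5.1, -0.6, -3.6]
gripper_width: 0.14
```

```bash
python3 trk.py
```

```text
t 37.20 theta 0.271 F [ 5.1 -0.6 -3.6] w 0.140
yel area 90 px [277. 214.] deck x -0.008 y 0.065
red area 80 px [258. 216.] deck x -0.007 y 0.125
grn area 71 px [238. 220.] deck x -0.013 y 0.192
```

Request:
jog_arm(
  targets="-0.03 -0.1 0 0 0 0 0; -0.03 -0.1 0 0 0 0 0; 0 0 0 0 0 0 0",
)

```text
t: 37.62
ee_pos: [0.6679, 0.2161, 0.1995]
ee_rot: [0.528, -0.527, -0.472, 0.47]
ft_force: [5.8, -0.3, -3.7]
gripper_width: 0.139
```

```bash
python3 trk.py
```

```text
t 37.62 theta 0.292 F [ 5.8 -0.3 -3.7] w 0.139
yel area 89 px [277. 213.] deck x -0.007 y 0.064
red area 81 px [259. 215.] deck x -0.007 y 0.123
grn area 69 px [239. 218.] deck x -0.013 y 0.188
```

Request:
jog_arm(
  targets="-0.03 -0.1 0 0 0 0 0; -0.03 -0.1 0 0 0 0 0; 0 0 0 0 0 0 0",
)

```text
t: 38.05
ee_pos: [0.6676, 0.2143, 0.2056]
ee_rot: [0.528, -0.527, -0.472, 0.47]
ft_force: [5.6, 0.5, -3.5]
gripper_width: 0.141
```

```bash
python3 trk.py
```

```text
t 38.05 theta 0.314 F [ 5.6  0.5 -3.5] w 0.141
yel area 82 px [285. 212.] deck x -0.008 y 0.041
red area 69 px [267. 213.] deck x -0.008 y 0.100
grn area 69 px [248. 216.] deck x -0.014 y 0.164
```

All three started sliding at θ≈0.31. Hold still.

Request:
jog_arm(
  targets="0 0 0 0 0 0 0; 0 0 0 0 0 0 0; 0 0 0 0 0 0 0; 0 0 0 0 0 0 0; 0 0 0 0 0 0 0",
)

```text
t: 38.72
ee_pos: [0.6677, 0.2143, 0.2056]
ee_rot: [0.527, -0.527, -0.472, 0.47]
ft_force: [6.0, -0.5, -3.6]
gripper_width: 0.14
```

```bash
python3 trk.py; python3 bar.py b3
```

```text
t 38.73 theta 0.314 F [ 6.  -0.5 -3.6] w 0.140
yel area 65 px [239. 185.] deck x 0.212 y -0.006
red area 7 px [333. 226.] deck x -0.116 y -0.015
grn area 54 px [293. 212.] deck x -0.009 y 0.013
t 38.77 pos [0.6677 0.2143 0.2056] F [ 5.4 -0.4 -3.3] T [ 0.01 -1.15 -0.02] w 0.140
[[0.113, 0.002, -0.994], [0.994, 0.002, 0.113], [0.002, -1.0, -0.002]]
q [ 0.09  0.75 -0.87  1.37  0.57  1.28  0.65]
theta est 0.314 horiz should -0.0144 is -0.0130
```

View pics/b3.png

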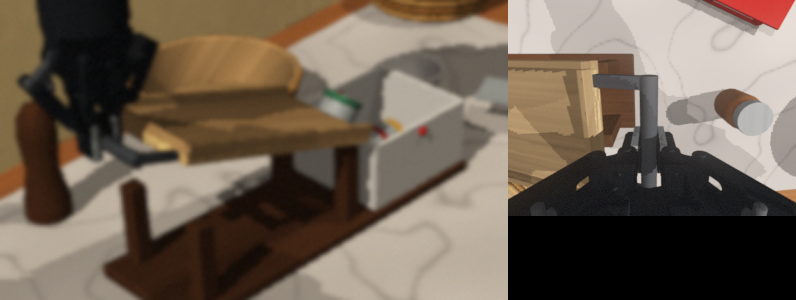

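Request:
jog_arm(
  targets="0 0 0 0 0 0 0; 0 0 0 0 0 0 0; 0 0 0 0 0 0 0; 0 0 0 0 0 0 0; 0 0 0 0 0 0 0",
)

```text
t: 39.5
ee_pos: [0.6677, 0.2143, 0.2056]
ee_rot: [0.527, -0.527, -0.472, 0.47]
ft_force: [6.1, -0.1, -3.1]
gripper_width: 0.14
```

Request:
jog_arm(
  targets="0 0 0 0 0 0 0; 0 0 0 0 0 0 0; 0 0 0 0 0 0 0; 0 0 0 0 0 0 0; 0 0 0 0 0 0 0",
)

```text
t: 40.12
ee_pos: [0.6677, 0.2143, 0.2056]
ee_rot: [0.527, -0.527, -0.472, 0.47]
ft_force: [5.3, -0.7, -2.9]
gripper_width: 0.14
```

```bash
python3 bar.py b4
python3 - <<'E'
from h import *
t=snap("top");cv2.imwrite("pics/t4.png",cv2.resize(t["img"][130:270,180:440],None,fx=3,fy=3))
E
```

```text
t 40.12 pos [0.6677 0.2143 0.2056] F [ 5.3 -0.7 -2.9] T [ 0.09 -1.11 -0.01] w 0.140
[[0.113, 0.002, -0.994], [0.994, 0.002, 0.113], [0.002, -1.0, -0.002]]
q [ 0.09  0.75 -0.87  1.37  0.57  1.28  0.65]
theta est 0.314 horiz should -0.0144 is -0.0130
```

View pics/b4.png

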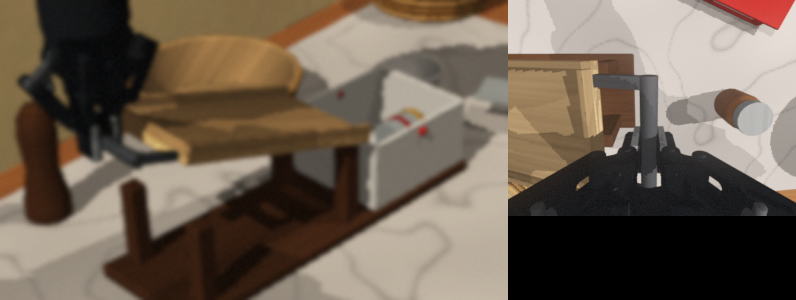

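View pics/t4.png

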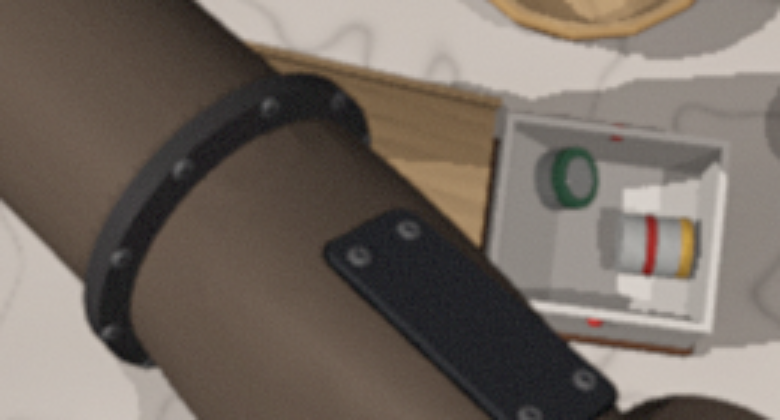

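Request:
jog_arm(
  targets="0.03 0.12 0 0 0 0 0; 0.03 0.12 0 0 0 0 0; 0.03 0.12 0 0 0 0 0; 0.03 0.12 0 0 0 0 0; 0.03 0.12 0 0 0 0 0",
)

```text
t: 40.9
ee_pos: [0.6682, 0.2192, 0.1878]
ee_rot: [0.527, -0.527, -0.472, 0.47]
ft_force: [4.8, 1.5, 2.2]
gripper_width: 0.141
```

Request:
jog_arm(
  targets="0.03 0.12 0 0 0 0 0; 0.03 0.12 0 0 0 0 0; 0.03 0.12 0 0 0 0 0; 0.03 0.12 0 0 0 0 0; 0.02 0.12 0 0 0 0 0",
)

```text
t: 41.52
ee_pos: [0.6686, 0.223, 0.1696]
ee_rot: [-0.527, 0.528, 0.472, -0.47]
ft_force: [5.8, 1.2, 0.1]
gripper_width: 0.141
```

Request:
jog_arm(
  targets="0.02 0.12 0 0 0 0 0; 0.02 0.12 0 0 0 0 0; 0.02 0.12 0 0 0 0 0; 0.02 0.12 0 0 0 0 0; 0.01 0.12 0 0 0 0 0",
)

```text
t: 42.15
ee_pos: [0.6689, 0.2257, 0.1516]
ee_rot: [-0.527, 0.528, 0.472, -0.47]
ft_force: [5.7, 1.3, 0.5]
gripper_width: 0.141
```

Request:
jog_arm(
  targets="0.01 0.12 0 0 0 0 0; 0.01 0.12 0 0 0 0 0; 0.01 0.12 0 0 0 0 0; 0.01 0.12 0 0 0 0 0; 0.01 0.12 0 0 0 0 0",
)

```text
t: 42.78
ee_pos: [0.6691, 0.2272, 0.1336]
ee_rot: [-0.527, 0.527, 0.472, -0.47]
ft_force: [5.2, 1.1, 0.2]
gripper_width: 0.138
```

```bash
python3 bar.py
```

```text
t 42.77 pos [0.6691 0.2272 0.1336] F [5.2 1.1 0.2] T [-0.13 -1.06 -0.01] w 0.138
[[0.113, 0.002, -0.994], [0.994, 0.002, 0.113], [0.002, -1.0, -0.002]]
q [ 0.06  0.82 -0.83  1.43  0.63  1.17  0.59]
theta est 0.065 horiz should -0.0006 is 0.0000
```

Request:
jog_arm(
  targets="0 0.12 0 0 0 0 0; 0 0.12 0 0 0 0 0; 0 0.12 0 0 0 0 0; 0 0.1 0 0 0 0 0; 0 0.08 0 0 0 0 0",
)

```text
t: 43.4
ee_pos: [0.6692, 0.2278, 0.1174]
ee_rot: [0.528, -0.527, -0.472, 0.47]
ft_force: [6.3, 2.6, 0.6]
gripper_width: 0.142
```

Request:
jog_arm(
  targets="0 0.06 0 0 0 0 0; 0 0 0 0 0 0 0",
)

```text
t: 43.65
ee_pos: [0.6692, 0.2278, 0.1155]
ee_rot: [0.528, -0.527, -0.472, 0.47]
ft_force: [6.5, 2.2, -2.1]
gripper_width: 0.141
```

Request:
jog_arm(
  targets="0 0.03 0 0 0 0 0; 0 0 0 0 0 0 0; 0 0 0 0 0 0 0.25; 0 0 0 0 0 0 0.45; 0 0 0 0 0 0 0.45",
)

```text
t: 44.28
ee_pos: [0.6678, 0.2259, 0.1134]
ee_rot: [0.528, -0.527, -0.47, 0.471]
ft_force: [-0.4, -0.5, 1.2]
gripper_width: 0.455
```

Request:
jog_arm(
  targets="0 -0.5 0 0 0 0 0.45; 0 -1 0 0 0 0 0.45; 0 -1 0 0 0 0 0.45; 0 -1 0 0 0 0 0.45; 0 -0.5 0 0 0 0 0.45",
)

```text
t: 44.9
ee_pos: [0.6688, 0.2266, 0.2367]
ee_rot: [-0.527, 0.528, 0.472, -0.47]
ft_force: [-0.4, 0.0, -0.3]
gripper_width: 0.449
```

Run:
```python
from h import *
st(); snap("side","s20"); snap("wrist","w20"); t=snap("top")
s=eyes.snapshot("side")
LID=[box(-.0735,.0735,-.078,.078,.0,.026),box(-.008,.008,-.035,.035,.026,.056)]
o=[(t,eyes.masks_of("top","lid")[0]["region"]),(s,eyes.masks_of("side","lid")[0]["region"])]
for q in([o[0]],[o[1]]): print("lid",fit(q,LID,[.483,.402,-.5]))
plan([.485,.33,.24],-.5+np.pi,opening=.5)
```

```text
t 44.90 pos [0.6688 0.2266 0.2367] F [-0.4  0.  -0.3] T [-0.03 -0.03 -0.01] w 0.449
[[0.113, 0.002, -0.994], [0.994, 0.001, 0.113], [0.002, -1.0, -0.002]]
q [ 0.07  0.73 -0.88  1.32  0.56  1.34  0.65]
lid (array([ 0.48376272,  0.40241211, -0.51329878]), np.float64(0.05202230051334644))
lid (array([ 0.48602349,  0.39959132, -0.49764691]), np.float64(0.10419368785127536))
from [0.668  0.2255 0.2323] yaw0 3.028 -> end [0.485 0.33  0.24 ] yaw 2.642 rows 8
0.35 -0.03 0.81 -0 0.28 -0 0.50; 0.31 -0.03 0.82 -0 0.28 -0 0.50; 0.26 -0.03 0.84 -0 0.28 -0 0.50; 0.22 -0.03 0.85 -0 0.28 -0 0.50; 0.18 -0.03 0.86 -0 0.28 -0 0.50
0.14 -0.03 0.86 -0 0.28 -0 0.50; 0.1 -0.03 0.87 -0 0.28 -0 0.50; 0.06 -0.04 0.88 -0 0.28 -0 0.50
```

View pics/s20.png

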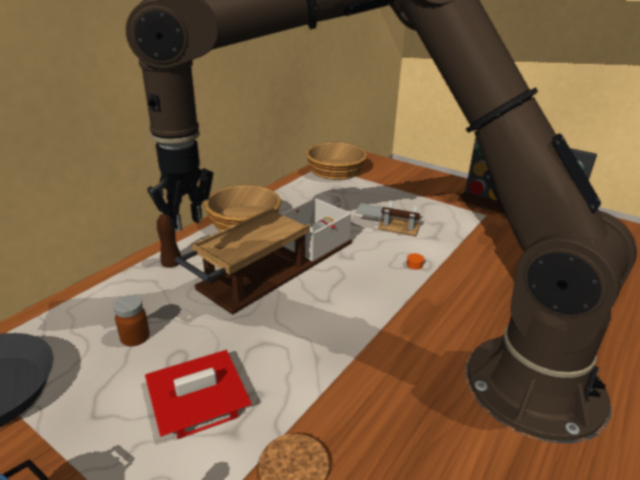

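View pics/w20.png

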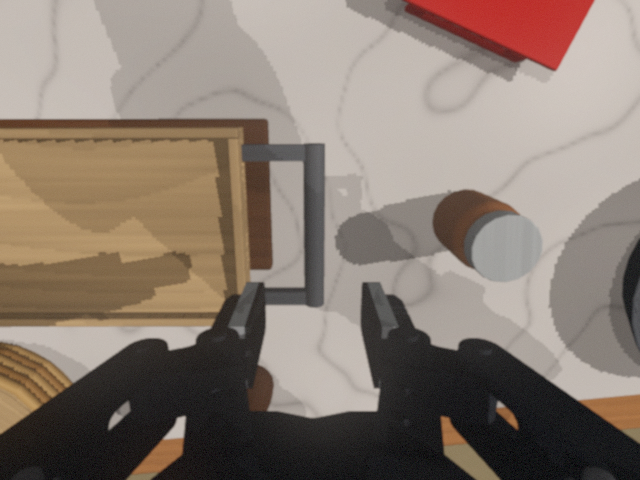

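Run:
```python
from h import *
# custom: go up over tub
plan([*S(0,-.095,0)[:2],.28],1.457001,opening=.5)
```

```text
from [0.668  0.2255 0.2323] yaw0 3.028 -> end [ 0.6247 -0.1618  0.2799] yaw 4.599 rows 13
-1 -0.12 -0 -0 -0.69 0 0.50; -0.99 -0.12 0.12 -0 -0.69 0 0.50; -0.97 -0.12 0.24 -0 -0.69 0 0.50; -0.94 -0.12 0.35 -0 -0.69 0 0.50; -0.89 -0.12 0.46 -0 -0.69 0 0.50
-0.82 -0.12 0.56 -0 -0.69 0 0.50; -0.75 -0.12 0.66 -0 -0.69 0 0.50; -0.67 -0.12 0.74 -0 -0.69 0 0.50; -0.57 -0.12 0.82 -0 -0.69 0 0.50; -0.47 -0.12 0.88 -0 -0.69 0 0.50
-0.36 -0.12 0.94 -0 -0.69 0 0.50; -0.25 -0.13 0.97 -0 -0.69 0 0.50; -0.12 -0.12 0.99 -0 -0.69 0 0.50
```

Request:
jog_arm(
  targets="-1 -0.1 0 0 0.69 0 0.5; -1 -0.1 -0.12 0 0.69 0 0.5; -0.97 -0.1 -0.24 0 0.69 0 0.5; -0.94 -0.1 -0.35 0 0.69 0 0.5; -0.89 -0.1 -0.46 0 0.69 0 0.5",
)

```text
t: 45.82
ee_pos: [0.6505, 0.0754, 0.2476]
ee_rot: [0.644, -0.644, -0.291, 0.293]
ft_force: [0.4, 0.7, 0.3]
gripper_width: 0.5
```

Request:
jog_arm(
  targets="-0.82 -0.1 -0.56 0 0.69 0 0.5; -0.75 -0.1 -0.66 0 0.69 0 0.5; -0.67 -0.1 -0.74 0 0.69 0 0.5; -0.57 -0.1 -0.82 0 0.69 0 0.5; -0.47 -0.1 -0.88 0 0.69 0 0.5",
)

```text
t: 46.45
ee_pos: [0.6331, -0.0731, 0.2627]
ee_rot: [0.702, -0.702, -0.087, 0.088]
ft_force: [1.0, 0.6, -0.1]
gripper_width: 0.502
```

Request:
jog_arm(
  targets="-0.36 -0.1 -0.94 0 0.69 0 0.5; -0.25 -0.1 -0.97 0 0.69 0 0.5; -0.12 -0.1 -1 0 0.72 0 0.5; 0 0 0 0 0 0 0.5; 0 0 0 0 0 0 0.5",
)

```text
t: 47.08
ee_pos: [0.6232, -0.161, 0.272]
ee_rot: [0.706, -0.706, 0.04, -0.039]
ft_force: [0.7, 0.6, -1.2]
gripper_width: 0.497
```

Run:
```python
from h import *
st(); d=snap("wrist","w21")
```

```text
t 47.08 pos [ 0.6232 -0.161   0.272 ] F [ 0.7  0.6 -1.2] T [0.02 0.02 0.02] w 0.497
[[0.994, -0.001, 0.112], [-0.112, 0.001, 0.994], [-0.001, -1.0, 0.001]]
q [ 0.52  0.51 -0.54  1.46  0.27  1.24 -0.17]
```

View pics/w21.png

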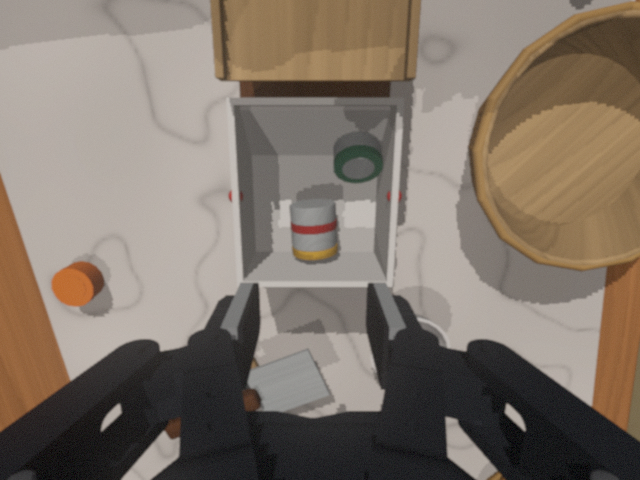

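Run:
```python
from h import *
from scipy.optimize import least_squares
d=snap("wrist"); im=d["img"]
cv2.imwrite("pics/w22.png",cv2.resize(im[85:300,215:415],None,fx=2.8,fy=2.8,interpolation=cv2.INTER_CUBIC))
s=robot.get_state();M=rq(s["ee_rot"]); print([proj(d,s["ee_pos"]+M.apply([0,a,0])).round(1).tolist() for a in(0,.1,.17)])
uv=np.array([(230.5,98),(403,98),(391.5,285),(240,285)]); W=np.array([(-.065,.075,.095),(.065,.075,.095),(.065,-.075,.095),(-.065,-.075,.095)])
r=least_squares(lambda p:(proj(d,place(W,*p))-uv).ravel(),[.626,-.152,-.113]);print(r.x,r.fun.round(1), S(0,-.085,.095))
print(pix(d,uv,.095).round(4))
```

```text
[[[311.6, 329.0]], [[312.2, 241.6]], [[312.4, 213.9]]]
[ 0.62750522 -0.14989799 -0.11117416] [-3.  -1.   2.8 -0.7  2.   1.6 -1.7  1.3] [ 0.62591543 -0.15195789  0.095     ]
[[ 0.5733 -0.0691  0.095 ]
 [ 0.6984 -0.0828  0.095 ]
 [ 0.6822 -0.23    0.095 ]
 [ 0.5562 -0.2162  0.095 ]]
```

View pics/w22.png

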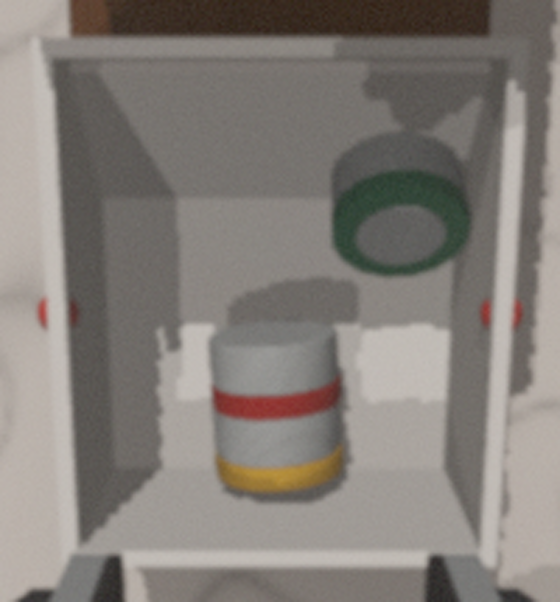

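Run:
```python
from h import *
from scipy.optimize import least_squares
d=snap("wrist")
c=lambda a,b:(215+(a-.9)/2.8,85+(b-.9)/2.8)
uv=np.array([c(33,38),c(526,38),c(495,567),c(66,567)]); W=np.array([(-.065,.075,.095),(.065,.075,.095),(.065,-.075,.095),(-.065,-.075,.095)])
r=least_squares(lambda p:(proj(d,place(W,*p))-uv).ravel(),[.626,-.152,-.113]);print(r.x,r.fun.round(1))
r=least_squares(lambda p:(proj(d,place(W,*p[:3],z=p[3]))-uv).ravel(),[.626,-.152,-.113,0]);print(r.x,r.fun.round(1)); st()
s=robot.get_state(); M=rq(s["ee_rot"]); print("offset in tool x,z:",M.inv().apply(np.array([*r.x[:2],.1])-s["ee_pos"]).round(4))
plan([.484,.401,.2],-.505+np.pi/2,opening=.5)
```

```text
[ 0.62633753 -0.15041575 -0.10759314] [-0.9  0.2  1.1 -0.1  0.8 -0.  -1.   0.2]
[ 0.62632252 -0.15061079 -0.10759352 -0.00159918] [-0.4  0.6  0.6  0.2  0.4 -0.6 -0.7 -0.4]
t 47.23 pos [ 0.6235 -0.1604  0.2725] F [ 0.2 -0.5 -0. ] T [-0.03  0.03  0.03] w 0.497
[[0.994, -0.001, 0.111], [-0.111, 0.001, 0.994], [-0.001, -1.0, 0.001]]
q [ 0.52  0.51 -0.54  1.46  0.27  1.24 -0.17]
offset in tool x,z: [0.0018 0.1725 0.0099]
from [ 0.6235 -0.1604  0.2725] yaw0 1.460 -> end [0.4839 0.4011 0.2   ] yaw 1.066 rows 19
-0.35 0.13 0.95 -0 0.12 -0 0.50; -0.37 0.13 0.94 -0 0.12 -0 0.50; -0.39 0.13 0.94 -0 0.12 -0 0.50; -0.41 0.13 0.93 -0 0.12 -0 0.50; -0.43 0.13 0.92 -0 0.12 -0 0.50
-0.45 0.13 0.91 -0 0.12 -0 0.50; -0.47 0.13 0.9 -0 0.12 -0 0.50; -0.49 0.13 0.89 -0 0.12 -0 0.50; -0.51 0.13 0.88 -0 0.12 -0 0.50; -0.52 0.13 0.87 -0 0.12 -0 0.50
-0.54 0.13 0.86 -0 0.12 -0 0.50; -0.56 0.13 0.85 -0 0.12 -0 0.50; -0.58 0.12 0.83 -0 0.12 -0 0.50; -0.6 0.13 0.82 -0 0.12 -0 0.50; -0.61 0.12 0.81 -0 0.12 -0 0.50
-0.63 0.13 0.79 -0 0.12 -0 0.50; -0.65 0.12 0.78 -0 0.12 -0 0.50; -0.66 0.13 0.77 -0 0.12 -0 0.50; -0.68 0.12 0.76 -0 0.12 -0 0.50
```

Request:
jog_arm(
  targets="-0.35 0.1 0.95 0 0.12 0 0.5; -0.37 0.1 0.94 0 0.12 0 0.5; -0.39 0.1 0.94 0 0.12 0 0.5; -0.41 0.1 0.93 0 0.12 0 0.5; -0.43 0.1 0.92 0 0.12 0 0.5",
)

```text
t: 47.85
ee_pos: [0.587, -0.0121, 0.2577]
ee_rot: [0.703, -0.703, 0.077, -0.077]
ft_force: [0.6, 0.0, -0.1]
gripper_width: 0.503
```

Request:
jog_arm(
  targets="-0.45 0.1 0.91 0 0.12 0 0.5; -0.47 0.1 0.9 0 0.12 0 0.5; -0.49 0.1 0.89 0 0.12 0 0.5; -0.51 0.1 0.88 0 0.12 0 0.5; -0.52 0.1 0.87 0 0.12 0 0.5",
)

```text
t: 48.48
ee_pos: [0.5504, 0.1357, 0.2427]
ee_rot: [0.698, -0.698, 0.113, -0.113]
ft_force: [0.3, 0.2, -0.2]
gripper_width: 0.502
```

Request:
jog_arm(
  targets="-0.54 0.15 0.86 0 0.12 0 0.5; -0.56 0.15 0.85 0 0.12 0 0.5; -0.58 0.15 0.83 0 0.12 0 0.5; -0.6 0.15 0.82 0 0.12 0 0.5; -0.61 0.15 0.81 0 0.12 0 0.5",
)

```text
t: 49.1
ee_pos: [0.5138, 0.2835, 0.2201]
ee_rot: [0.691, -0.691, 0.15, -0.15]
ft_force: [-0.3, -0.3, 0.2]
gripper_width: 0.5
```

Run:
```python
from h import *
plan([.479,.392,.203],-.505+np.pi/2,opening=.5)
```

```text
from [0.5138 0.2835 0.2201] yaw0 1.144 -> end [0.4792 0.3921 0.2031] yaw 1.066 rows 3
-0.85 0.19 0.94 -0 0.15 -0 0.50; -0.88 0.19 0.91 -0 0.15 -0 0.50; -0.89 0.19 0.9 -0 0.15 -0 0.50
```

Request:
jog_arm(
  targets="-0.85 0.18 0.94 0 0.15 0 0.5; -0.88 0.18 0.91 0 0.15 0 0.5; -0.85 0.18 0.85 0 0.15 0 0.5; 0 0 0 0 0 0 0.5; 0 0 0 0 0 0 0.5",
)

```text
t: 49.72
ee_pos: [0.4804, 0.3884, 0.2039]
ee_rot: [-0.684, 0.685, -0.177, 0.177]
ft_force: [0.6, -0.2, -0.2]
gripper_width: 0.496
```

Run:
```python
from h import *
st();d=snap("wrist","w23")
im=cv2.resize(d["img"][60:300,190:440],None,fx=2.4,fy=2.4,interpolation=cv2.INTER_CUBIC);cv2.imwrite("pics/w23c.png",im)
```

```text
t 49.73 pos [0.4804 0.3884 0.2039] F [ 0.6 -0.2 -0.2] T [-0.06 -0.01 -0.05] w 0.496
[[0.875, -0.0, 0.484], [-0.484, -0.001, 0.875], [0.0, -1.0, -0.001]]
q [-0.4   0.53 -0.55  1.62  0.3   1.08 -1.53]
```

View pics/w23c.png

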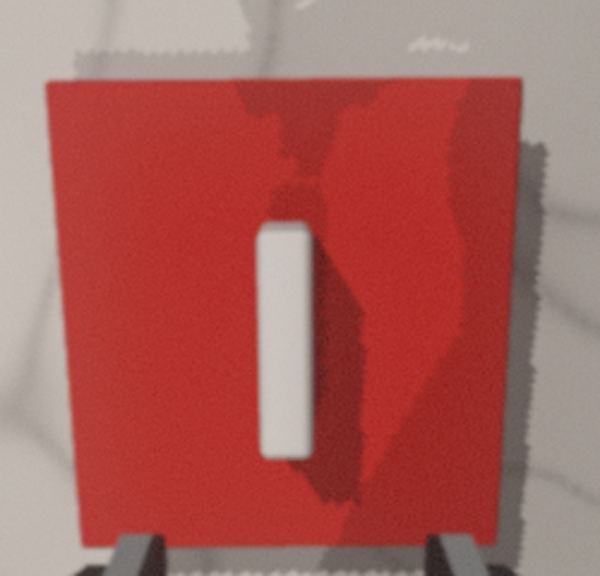

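Run:
```python
from h import *
from scipy.optimize import least_squares
d=snap("wrist");s=st()
c=lambda a,b:(190+(a-.7)/2.4,60+(b-.7)/2.4)
uv=np.array([c(46,82),c(522,78),c(497,548),c(81,549)]); w,h=.0735,.078;W=np.array([(-w,h,.026),(w,h,.026),(w,-h,.026),(-w,-h,.026)])
r=least_squares(lambda p:(proj(d,place(W,*p))-uv).ravel(),[.484,.4,-.5]);print(r.x,r.fun.round(1))
B=pix(d,[c(286,224),c(287,458),c(284,225)],.056);print("block ends",B.round(4),"centre",B[:2].mean(0))
x=r.x
M=rq(s["ee_rot"]);print("offset",M.inv().apply(np.array([x[0],x[1],0])-s["ee_pos"]).round(4))
plan([x[0],x[1],.051],x[2]+np.pi/2,opening=.5)
```

```text
t 49.83 pos [0.4811 0.3875 0.2041] F [ 0.3 -0.5 -0.4] T [-0.06 -0.05  0.03] w 0.499
[[0.874, 0.0, 0.486], [-0.486, -0.001, 0.874], [0.001, -1.0, -0.0]]
q [-0.4   0.53 -0.55  1.62  0.3   1.08 -1.53]
[ 0.48429079  0.39852353 -0.49808304] [-1.7 -0.6  1.8 -0.4  0.5  0.5 -0.7  1.2]
block ends [[0.5025 0.431  0.056 ]
 [0.4685 0.3693 0.056 ]
 [0.5018 0.431  0.056 ]] centre [0.48547908 0.40014597 0.056     ]
offset [-0.0027  0.2041  0.0113]
from [0.4811 0.3875 0.2041] yaw0 1.064 -> end [0.4843 0.3987 0.0511] yaw 1.073 rows 6
-0.02 0.85 0.06 0 -0.01 0 0.50; -0.01 0.85 0.06 0 -0.01 0 0.50; -0.01 0.85 0.06 0 -0.01 0 0.50; -0.02 0.85 0.07 0 -0.01 0 0.50; -0.01 0.85 0.06 0 -0.01 0 0.50
-0.02 0.85 0.07 0 -0.01 0 0.50
```

Request:
jog_arm(
  targets="-0.03 0.9 0.12 0 -0.03 0 0.5; -0.03 0.9 0.12 0 0 0 0.5; -0.03 0.9 0.12 0 0 0 0.5; 0 0.9 0 0 0 0 0.5; 0 0 0 0 0 0 0.5",
)

```text
t: 50.45
ee_pos: [0.4831, 0.3972, 0.0944]
ee_rot: [-0.684, 0.686, -0.176, 0.175]
ft_force: [0.4, -0.6, 0.0]
gripper_width: 0.497
```

Run:
```python
from h import *
st();d=snap("wrist","w24")
plan([.4843,.3985,.0515],1.069,opening=.5)
```

```text
t 50.45 pos [0.4831 0.3972 0.0944] F [ 0.4 -0.6  0. ] T [ 0.   -0.06  0.02] w 0.497
[[0.877, -0.002, 0.481], [-0.481, -0.003, 0.877], [-0.001, -1.0, -0.004]]
q [-0.44  0.66 -0.5   1.7   0.38  0.89 -1.6 ]
from [0.4837 0.3981 0.0959] yaw0 1.069 -> end [0.4842 0.3985 0.0515] yaw 1.069 rows 2
0.01 0.74 0.01 0 -0 -0 0.50; 0 0.74 0.01 0 -0 -0 0.50
```

View pics/w24.png

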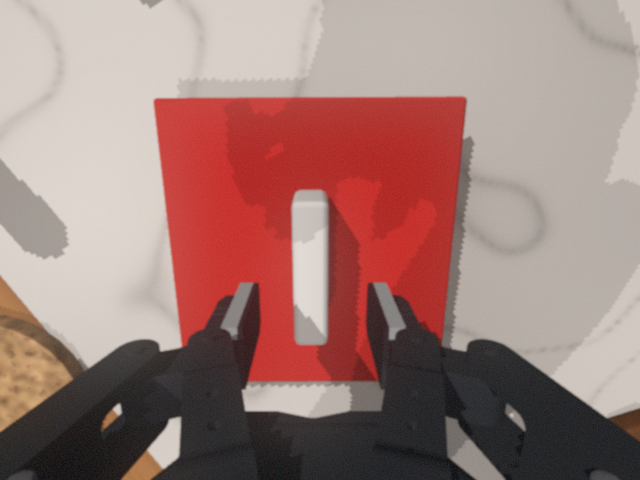

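Request:
jog_arm(
  targets="-0.02 0.75 0 0 0 0 0.5; 0 0.7 0 0 0 0 0.5; 0 0 0 0 0 0 0.5",
)

```text
t: 50.88
ee_pos: [0.4825, 0.3986, 0.0516]
ee_rot: [-0.684, 0.686, -0.176, 0.175]
ft_force: [-0.5, -0.2, 0.1]
gripper_width: 0.502
```

Request:
jog_arm(
  targets="0 0 0 0 0 0 0; 0 0 0 0 0 0 0; 0 0 0 0 0 0 0; 0 0 0 0 0 0 0",
  force=90,
)

```text
t: 51.38
ee_pos: [0.4832, 0.4002, 0.0538]
ee_rot: [0.686, -0.685, 0.175, -0.176]
ft_force: [-1.0, 0.2, 7.0]
gripper_width: 0.169
```

Request:
jog_arm(
  targets="0 -0.3 0 0 0 0 0; 0 -0.7 0 0 0 0 0; 0 -1 0 0 0 0 0; 0 -1 0 0 0 0 0; 0 -1 0 0 0 0 0",
)

```text
t: 52.0
ee_pos: [0.4827, 0.3994, 0.174]
ee_rot: [-0.685, 0.685, -0.175, 0.175]
ft_force: [0.9, -0.2, -1.9]
gripper_width: 0.163
```

Request:
jog_arm(
  targets="0 -1 0 0 0 0 0; 0 -1 0 0 0 0 0; 0 0 0 0 0 0 0",
)

```text
t: 52.38
ee_pos: [0.4835, 0.4006, 0.2354]
ee_rot: [0.686, -0.684, 0.174, -0.176]
ft_force: [0.6, -0.2, -2.7]
gripper_width: 0.167
```

Run:
```python
from h import *
st();d=snap("wrist","w25");snap("side","s25")
plan([.6263,-.1505,.26],-.110+np.pi/2,opening=0)
```

```text
t 52.38 pos [0.4835 0.4006 0.2354] F [ 0.6 -0.2 -2.7] T [0.06 0.   0.01] w 0.167
[[0.877, 0.003, 0.48], [-0.48, 0.003, 0.877], [0.001, -1.0, 0.004]]
q [-0.41  0.51 -0.56  1.56  0.29  1.15 -1.53]
from [0.4827 0.3992 0.2323] yaw0 1.070 -> end [ 0.6264 -0.1504  0.2601] yaw 1.461 rows 18
0.72 -0.05 -0.77 0 -0.12 0 0.00; 0.71 -0.05 -0.78 0 -0.12 0 0.00; 0.69 -0.05 -0.79 0 -0.12 0 0.00; 0.67 -0.05 -0.81 0 -0.12 0 0.00; 0.66 -0.05 -0.82 0 -0.12 0 0.00
0.64 -0.05 -0.84 0 -0.12 0 0.00; 0.62 -0.05 -0.85 0 -0.12 0 0.00; 0.6 -0.05 -0.86 0 -0.12 0 0.00; 0.58 -0.05 -0.87 0 -0.12 0 0.00; 0.57 -0.05 -0.89 0 -0.12 0 0.00
0.55 -0.05 -0.9 0 -0.12 0 0.00; 0.53 -0.05 -0.91 0 -0.12 0 0.00; 0.51 -0.05 -0.92 0 -0.12 0 0.00; 0.49 -0.05 -0.93 0 -0.12 0 0.00; 0.47 -0.05 -0.94 0 -0.12 0 0.00
0.45 -0.06 -0.95 0 -0.12 0 0.00; 0.43 -0.05 -0.96 0 -0.12 0 0.00; 0.41 -0.06 -0.97 0 -0.12 0 0.00
```

View pics/w25.png

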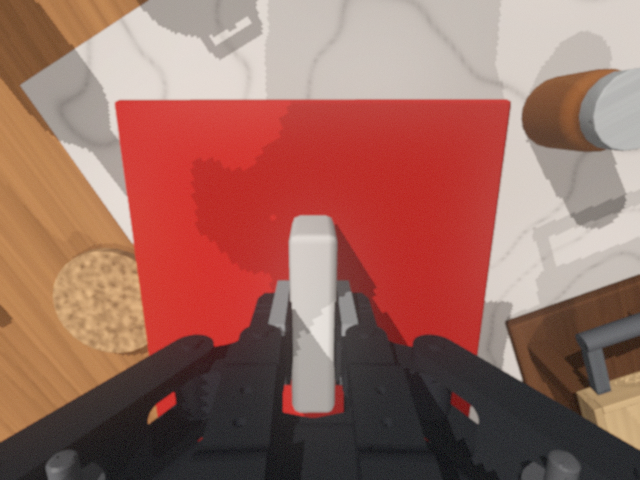

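View pics/s25.png

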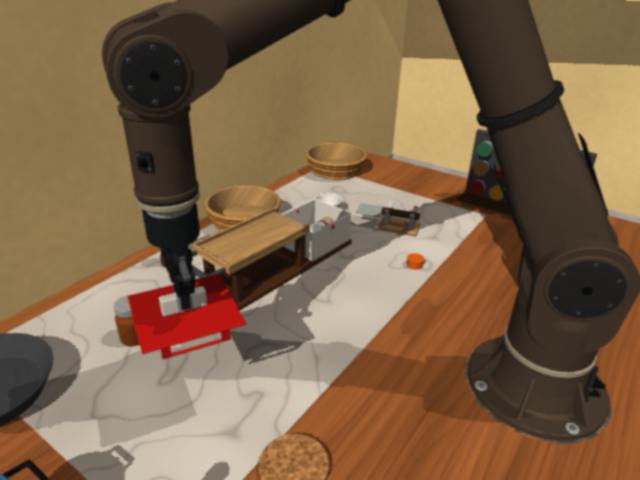

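Request:
jog_arm(
  targets="0.72 -0.1 -0.77 0 -0.12 0 0; 0.71 -0.1 -0.78 0 -0.12 0 0; 0.69 -0.1 -0.79 0 -0.12 0 0; 0.67 -0.1 -0.81 0 -0.12 0 0; 0.66 -0.1 -0.82 0 -0.12 0 0",
)

```text
t: 53.1
ee_pos: [0.5224, 0.2453, 0.2461]
ee_rot: [-0.693, 0.694, -0.14, 0.138]
ft_force: [-0.2, 0.5, -1.2]
gripper_width: 0.169
```

Request:
jog_arm(
  targets="0.64 -0.1 -0.84 0 -0.12 0 0; 0.62 -0.1 -0.85 0 -0.12 0 0; 0.6 0 -0.86 0 -0.12 0 0; 0.58 0 -0.87 0 -0.12 0 0; 0.57 0 -0.89 0 -0.12 0 0",
)

```text
t: 53.72
ee_pos: [0.5621, 0.0928, 0.252]
ee_rot: [-0.699, 0.7, -0.103, 0.102]
ft_force: [-0.4, 0.1, -1.2]
gripper_width: 0.168
```

Request:
jog_arm(
  targets="0.55 0 -0.9 0 -0.12 0 0; 0.53 0 -0.91 0 -0.12 0 0; 0.51 0 -0.92 0 -0.12 0 0; 0.49 0 -0.93 0 -0.12 0 0; 0.47 0 -0.94 0 -0.12 0 0",
)

```text
t: 54.35
ee_pos: [0.6021, -0.0596, 0.2519]
ee_rot: [-0.704, 0.704, -0.067, 0.065]
ft_force: [1.1, -0.1, -1.2]
gripper_width: 0.166
```

Request:
jog_arm(
  targets="0.45 0 -0.9 0 -0.12 0 0; 0.43 0 -0.9 0 -0.12 0 0; 0.4 0 -0.9 0 -0.12 0 0; 0 0 0 0 0 0 0; 0 0 0 0 0 0 0",
)

```text
t: 54.98
ee_pos: [0.6266, -0.144, 0.2523]
ee_rot: [0.706, -0.705, 0.044, -0.043]
ft_force: [0.4, 0.3, -2.3]
gripper_width: 0.172
```

Run:
```python
from h import *
st();d=snap("wrist","w26");snap("side","s26");snap("top","t26")
plan([.626,-.151,.19],-.110+np.pi/2,opening=0)
```

```text
t 54.98 pos [ 0.6266 -0.144   0.2523] F [ 0.4  0.3 -2.3] T [0.05 0.   0.02] w 0.172
[[0.992, -0.002, 0.123], [-0.123, 0.001, 0.992], [-0.002, -1.0, 0.001]]
q [ 0.49  0.53 -0.54  1.49  0.28  1.2  -0.21]
from [ 0.627  -0.1434  0.2533] yaw0 1.448 -> end [ 0.626  -0.1511  0.19  ] yaw 1.461 rows 3
0 0.7 -0.09 -0 -0.02 -0 0.00; -0 0.71 -0.08 -0 -0.02 -0 0.00; -0 0.7 -0.09 -0 -0.02 -0 0.00
```

View pics/w26.png

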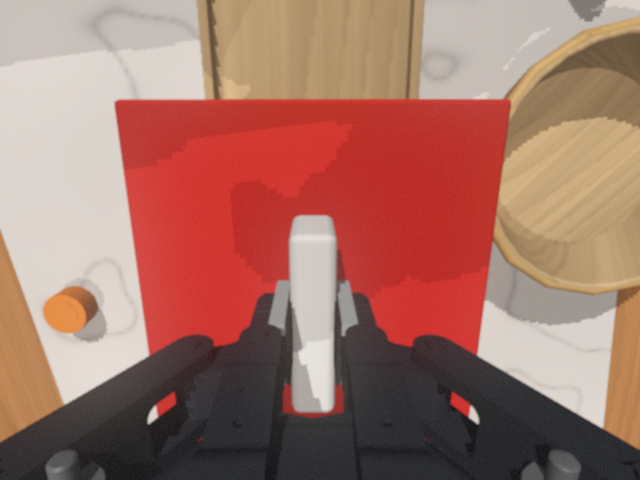

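View pics/s26.png

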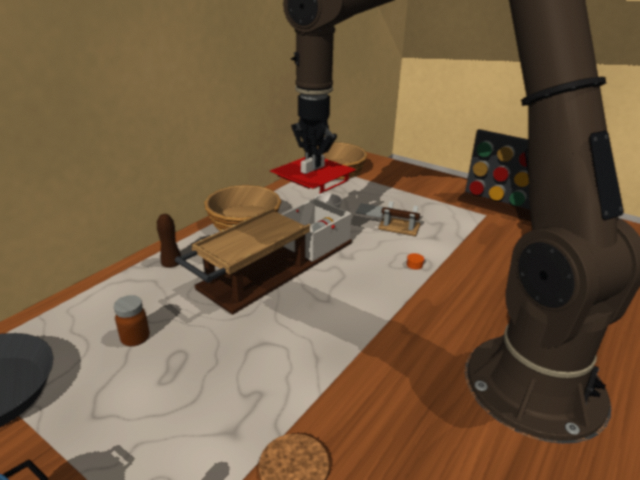

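Request:
jog_arm(
  targets="0 0.7 -0.08 0 -0.03 0 0; 0 0.7 -0.08 0 -0.03 0 0; 0 0.7 -0.08 0 -0.02 0 0; 0 0 0 0 0 0 0; 0 0 0 0 0 0 0",
)

```text
t: 55.75
ee_pos: [0.6269, -0.1512, 0.1916]
ee_rot: [0.706, -0.706, 0.038, -0.039]
ft_force: [0.5, 0.8, -1.0]
gripper_width: 0.172
```

Run:
```python
from h import *
P=[]
for i in range(4):
    d=snap("wrist","w27"); s=robot.get_state(); P.append(s["ee_pos"])
print(np.array(P).round(4)); st()
a=snap("side");t=snap("top")
cv2.imwrite("pics/s27.png",np.hstack([cv2.resize(a["img"][130:270,250:390],(400,400),interpolation=cv2.INTER_CUBIC),cv2.resize(t["img"][120:260,310:450],(400,400),interpolation=cv2.INTER_CUBIC)]))
plan([.626,-.151,.15],-.110+np.pi/2,opening=0)
```

```text
[[ 0.627  -0.1513  0.1918]
 [ 0.627  -0.1514  0.1919]
 [ 0.627  -0.1515  0.1918]
 [ 0.6268 -0.1516  0.1916]]
t 55.95 pos [ 0.6268 -0.1516  0.1916] F [ 0.1 -0.  -0.7] T [0.07 0.01 0.01] w 0.167
[[0.994, 0.001, 0.11], [-0.11, -0.0, 0.994], [0.001, -1.0, -0.0]]
q [ 0.49  0.58 -0.52  1.56  0.31  1.08 -0.22]
from [ 0.6266 -0.1518  0.1912] yaw0 1.461 -> end [ 0.6259 -0.1508  0.1501] yaw 1.461 rows 2
-0.01 0.69 0.01 0 -0 0 0.00; -0.02 0.68 0.02 0 -0 0 0.00
```

View pics/w27.png

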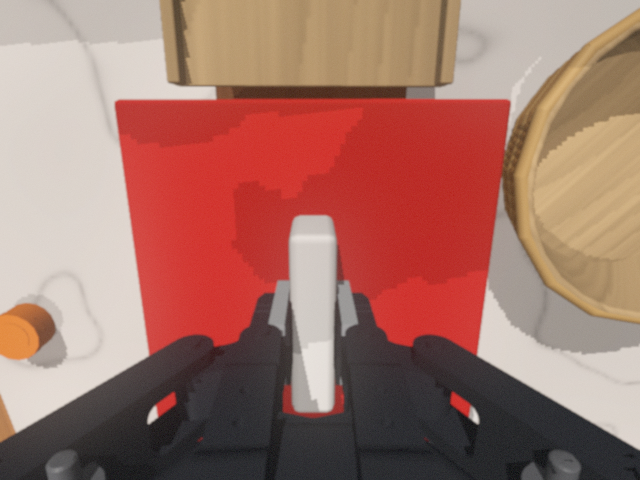

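View pics/s27.png

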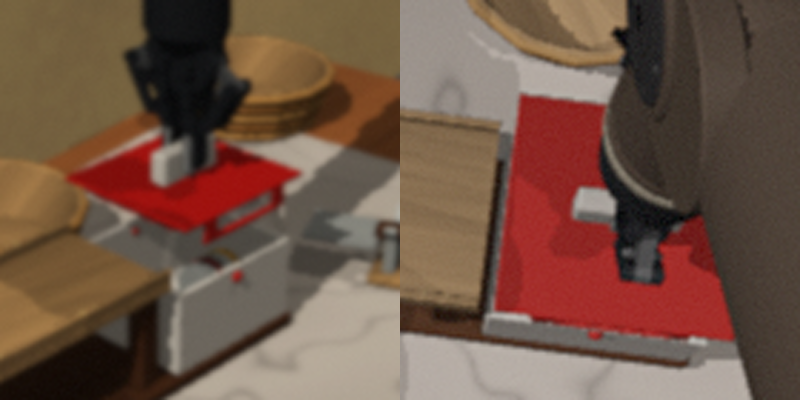

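Run:
```python
from h import *
d=snap("wrist");s=st();M=rq(s["ee_rot"])
f=lambda uv,z:M.inv().apply(pix(d,[uv],z)-s["ee_pos"])[0].round(4)
print("lid edge",f((117,99.5),.165),f((509,99.5),.165))
for z in(.106,.116,.126): print("board end z",z,f((167,84),z),f((455,84),z), "row55",f((311,55),z))
```

```text
t 56.10 pos [ 0.6266 -0.1519  0.1911] F [-0.2  0.2 -1.3] T [-0.07 -0.06 -0.  ] w 0.166
[[0.994, 0.001, 0.11], [-0.11, -0.0, 0.994], [0.001, -1.0, -0.0]]
q [ 0.49  0.58 -0.52  1.56  0.31  1.08 -0.22]
lid edge [-0.0699  0.026   0.0774] [0.071  0.0261 0.0776]
board end z 0.106 [-0.0723  0.085   0.0874] [0.0714 0.0851 0.0876] row55 [-0.0005  0.085   0.1007]
board end z 0.116 [-0.0687  0.075   0.0866] [0.0679 0.0751 0.0867] row55 [-0.0004  0.075   0.0993]
board end z 0.126 [-0.0652  0.065   0.0858] [0.0645 0.0651 0.0859] row55 [-0.0004  0.065   0.0978]
```

Request:
jog_arm(
  targets="-0.03 0.5 0.05 0 0 0 0; 0 0.5 0 0 0 0 0; 0 0.25 0 0 0 0 0; 0 0 0 0 0 0 0",
)

```text
t: 56.6
ee_pos: [0.6251, -0.1503, 0.1519]
ee_rot: [0.706, -0.706, 0.04, -0.038]
ft_force: [-0.1, -0.1, -1.1]
gripper_width: 0.168
```

Request:
jog_arm(
  targets="0 0.1 0 0 0 0 0; 0 0.05 0 0 0 0 0; 0 0 0 0 0 0 0",
)

```text
t: 56.98
ee_pos: [0.6257, -0.1503, 0.1487]
ee_rot: [-0.706, 0.706, -0.039, 0.039]
ft_force: [-0.2, 0.1, -1.5]
gripper_width: 0.166
```

Request:
jog_arm(
  targets="0 0.05 0 0 0 0 0; 0 0.05 0 0 0 0 0; 0 0 0 0 0 0 0",
)

```text
t: 57.35
ee_pos: [0.6255, -0.1503, 0.1454]
ee_rot: [-0.706, 0.706, -0.039, 0.039]
ft_force: [-0.2, -0.2, -1.3]
gripper_width: 0.172
```

Request:
jog_arm(
  targets="0 0.05 0 0 0 0 0; 0 0.05 0 0 0 0 0; 0 0 0 0 0 0 0",
)

```text
t: 57.72
ee_pos: [0.6256, -0.1503, 0.1424]
ee_rot: [-0.706, 0.706, -0.039, 0.039]
ft_force: [-0.3, 0.2, -2.0]
gripper_width: 0.168
```

Request:
jog_arm(
  targets="0 0.04 0 0 0 0 0; 0 0.04 0 0 0 0 0; 0 0 0 0 0 0 0",
)

```text
t: 58.1
ee_pos: [0.6259, -0.1503, 0.1406]
ee_rot: [-0.706, 0.706, -0.039, 0.039]
ft_force: [0.3, 0.6, 3.4]
gripper_width: 0.171
```

Run:
```python
from h import *
st();a=snap("side");t=snap("top")
cv2.imwrite("pics/s28.png",np.hstack([cv2.resize(a["img"][150:270,260:380],(400,400),interpolation=cv2.INTER_CUBIC),cv2.resize(t["img"][130:270,310:450],(400,400),interpolation=cv2.INTER_CUBIC)]))
```

```text
t 58.10 pos [ 0.6259 -0.1503  0.1406] F [0.3 0.6 3.4] T [0.01 0.16 0.04] w 0.171
[[0.994, 0.001, 0.11], [-0.11, -0.0, 0.994], [0.001, -1.0, -0.0]]
q [ 0.48  0.63 -0.51  1.62  0.35  0.99 -0.25]
```

View pics/s28.png

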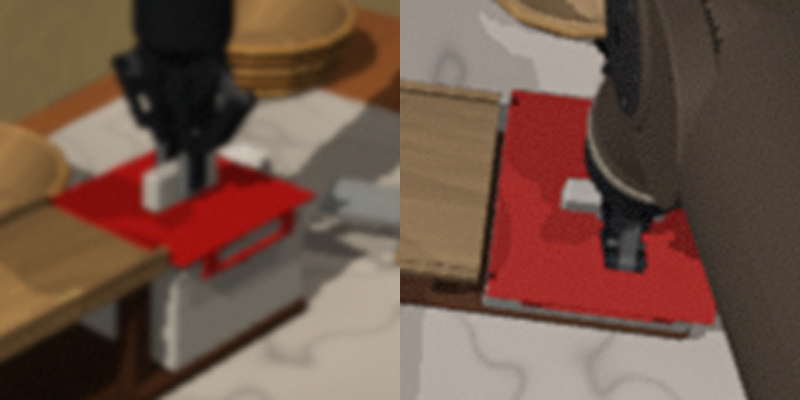

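Request:
jog_arm(
  targets="0 0.05 0 0 0 0 0; 0 0.05 0 0 0 0 0; 0 0 0 0 0 0 0",
)

```text
t: 58.58
ee_pos: [0.6255, -0.1503, 0.1369]
ee_rot: [0.706, -0.706, 0.039, -0.039]
ft_force: [0.7, -0.8, -1.6]
gripper_width: 0.17
```

Request:
jog_arm(
  targets="0 0.05 0 0 0 0 0; 0 0.05 0 0 0 0 0; 0 0 0 0 0 0 0",
)

```text
t: 58.95
ee_pos: [0.6251, -0.1503, 0.1332]
ee_rot: [0.706, -0.706, 0.039, -0.038]
ft_force: [1.6, 0.2, -7.4]
gripper_width: 0.172
```

Request:
jog_arm(
  targets="0 0.05 0 0 0 0 0; 0 0.05 0 0 0 0 0; 0 0 0 0 0 0 0",
)

```text
t: 59.32
ee_pos: [0.6254, -0.1503, 0.1307]
ee_rot: [0.706, -0.706, 0.039, -0.039]
ft_force: [1.9, 0.6, -7.9]
gripper_width: 0.167
```

Request:
jog_arm(
  targets="0 0.05 0 0 0 0 0; 0 0.05 0 0 0 0 0; 0 0 0 0 0 0 0",
)

```text
t: 59.7
ee_pos: [0.6257, -0.1502, 0.1284]
ee_rot: [-0.706, 0.706, -0.039, 0.039]
ft_force: [0.6, -0.4, -2.0]
gripper_width: 0.17
```

Request:
jog_arm(
  targets="0 0.05 0 0 0 0 0; 0 0 0 0 0 0 0",
)

```text
t: 59.95
ee_pos: [0.6259, -0.1503, 0.1278]
ee_rot: [-0.706, 0.706, -0.039, 0.039]
ft_force: [-2.7, -0.4, 7.1]
gripper_width: 0.168
```

Request:
jog_arm(
  targets="0 0.05 0 0 0 0 0; 0 0.03 0 0 0 0 0; 0 0 0 0 0 0 0",
)

```text
t: 60.32
ee_pos: [0.6264, -0.1503, 0.1277]
ee_rot: [-0.706, 0.706, -0.038, 0.04]
ft_force: [-9.2, 0.1, 24.7]
gripper_width: 0.169
```

Request:
jog_arm(
  targets="0 0 0 0 0 0 0.3; 0 0 0 0 0 0 0.5; 0 0 0 0 0 0 0.5; 0 -0.4 0 0 0 0 0.5; 0 -1 0 0 0 0 0.5",
)

```text
t: 60.95
ee_pos: [0.6248, -0.1502, 0.1659]
ee_rot: [0.706, -0.706, 0.04, -0.038]
ft_force: [0.5, 0.1, 0.8]
gripper_width: 0.497
```

Request:
jog_arm(
  targets="0 -1 -0.3 0 0 0 0.5; 0 -1 -0.3 0 0 0 0.5; 0 -1 -0.3 0 0 0 0.5; 0 -1 -0.3 0 0 0 0.5; 0 0 0 0 0 0 0.5",
)

```text
t: 61.58
ee_pos: [0.6228, -0.1869, 0.2897]
ee_rot: [-0.706, 0.706, -0.038, 0.041]
ft_force: [1.0, 0.7, -0.3]
gripper_width: 0.503
```

Run:
```python
from h import *
st();a=snap("side","s29");t=snap("top","t29");d=snap("wrist","w29")
cv2.imwrite("pics/s29c.png",cv2.resize(a["img"][165:315,160:430],(800,444),interpolation=cv2.INTER_CUBIC))
for z in(.100,.114):
  w,h=.0735,.078
  print("top pred" ,z,proj(t,place(np.array([(-w,h,z),(w,h,z),(w,-h,z),(-w,-h,z)]),.6263,-.1505,-.11)).round(1).tolist(),"side",proj(a,place(np.array([(-w,h,z),(w,h,z),(w,-h,z),(-w,-h,z)]),.6263,-.1505,-.11)).round(1).tolist())
```

```text
t 61.58 pos [ 0.6228 -0.1869  0.2897] F [ 1.   0.7 -0.3] T [ 0.03  0.06 -0.04] w 0.503
[[0.994, 0.005, 0.111], [-0.111, -0.001, 0.994], [0.005, -1.0, -0.001]]
q [ 0.55  0.51 -0.54  1.42  0.27  1.28 -0.12]
top pred 0.1 [[339.6, 233.7], [348.4, 161.7], [425.7, 171.6], [418.6, 243.8]] side [[314.5, 233.6], [272.5, 213.8], [312.9, 194.8], [354.3, 211.9]]
top pred 0.114 [[340.1, 232.6], [348.9, 159.6], [427.3, 169.7], [420.1, 242.8]] side [[314.6, 228.5], [272.4, 209.0], [313.0, 190.3], [354.6, 207.2]]
```

View pics/s29c.png

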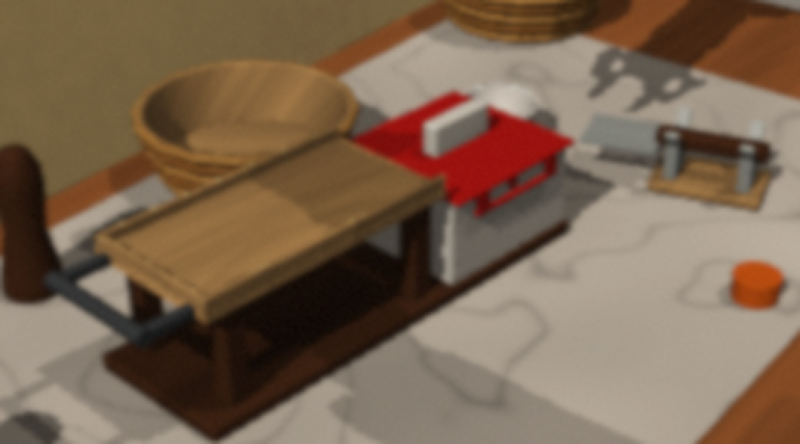

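View pics/t29.png

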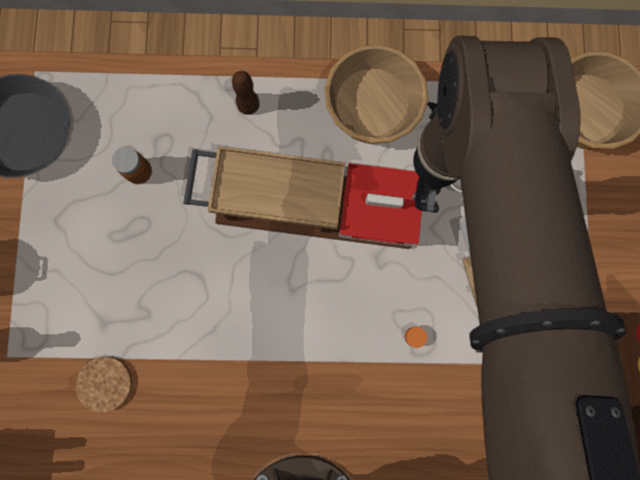

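View pics/w29.png

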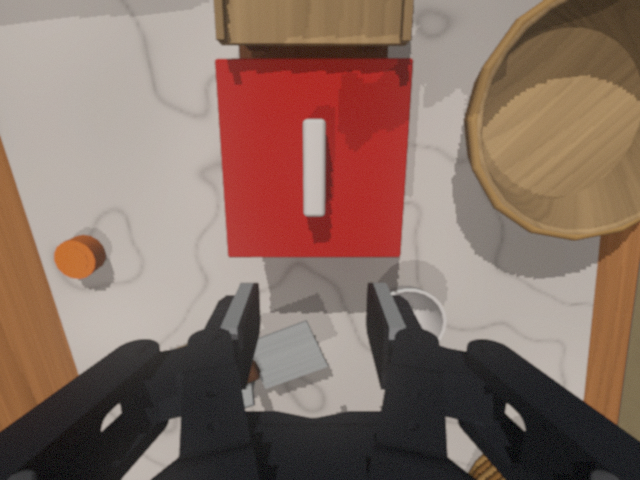

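```bash
python3 -c "
from workcell import robot
print(robot.finish_job())"
```

```text
the job is handed in; nothing more can be done
None
```

The job is done and handed in after about 62 s of the 210 s allowed. No verdict is reported, so the checks below are my own.

- **Scraper:** its handle lies in the cradle. The wrist, side and top pictures show it between both fork prongs, and it was still there at the end.
- **Tins:** only the red, yellow and green tins were there; brass was absent. I stood them in a row on the flat board and let go. At about 0.31 rad (18°) all three slid, and I held the board still until the pictures showed all three in the tub. They ended up partly on their sides in there.
- **Board:** lowered flat again and let go; it rests flat in the last pictures.
- **Lid:** it met the catches at the expected height, then snapped to a hard stop (0.1277 m at the tool, 0.127 m expected). I pressed to about 25 N. In the side view the lid corners agree to about 1.6 px with the fully seated position.

Nothing was knocked over and the orange look-alike was not touched. The gripper was open and clear of everything at hand-in.

One disagreement: the top and side cameras differed from the wrist camera by up to about 4 mm on the station's position. I used the wrist values for every fit, and the contact forces and heights matched them. I saw no grip slack and nothing displaced.

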